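# Free the seized bracket pair and sort the two hands

## Robot

A 7-joint arm with a two-finger parallel gripper is mounted at the origin on a cart in front of the work surface, level with it; the furniture and walls round the work are solid. World frame = base frame: x ahead of the robot, y to its left, z up, the work surface at z = 0. Lengths are in m, angles in rad, forces in N, time in s.
With the tool pointing down it reaches from about 0.425 to 0.925 m from the base axis. Payload 6.8 kg.
Tool frame: the origin (TCP) lies on the centre line of the jaws, within the pads' length; the fingertips stand 17 mm ahead of it and the grasp point (between the pads) lies 2 mm behind it; z points along the fingers, x is the direction in which the jaws open and shut, and the axes are right-handed (so a half turn about z gives the same grasp; the last joint's range is limited). The gripper opens to 85 mm and grips with 20 to 120 N. Pads are 22 mm wide; open, the fingers measure 114 mm over their backs; the gripper's body (76 mm by 85 mm) begins 54 mm behind the grasp point. The pads swing forward as they close: fully open they stand 13 mm farther back than shut.
Start: joints at [1.008, 0.477, 0.022, 1.555, -0.011, 1.109, -0.083], TCP at [0.297, -0.606, 0.248] pointing down, gripper open.
Joint ranges: [-2.96, 2.96], [-0.34, 2.1], [-1.41, 1.46], [0.24, 2.44], [-1.37, 4.51], [0.17, 1.92], [-2.96, 2.96]. Speed limits (rad/s): [2.39, 2.39, 3.14, 3.14, 3.14, 3.14, 3.14].

## Interface

Orientations are given as a unit quaternion [w, x, y, z].
In Python, from station import status, read_camera, camera_model, bot gives the robot as it stands.
- The arm moves only by the tool arm_command, never from a script. Its argument "series" is a list of rows, each a list of 3 entries, a list of its own where there are three numbers: the finger opening in mm, from 0 to 85.4, then the shift along the tool's x, y, z in mm, then the turn about the tool's z in rad. In form: [[gripper, [dx, dy, dz], roll], ...]. A call has 1 to 8 rows; each row is the pose to reach, as a shift and turn from the pose commanded when the call began, along the tool's axes at that moment; what a row does not reach only later rows make up. A row lasts 1/8 s, in which the tool goes at most 62.5 mm and 10.7 degrees, less where a joint would pass 70% of its speed; a pose out of reach is approached as far as the arm can. A call with a gripper value outside its range is refused whole. The fingers move at their own pace and stop on an object; "squeeze" is the grip in N (left out, the last holds). Time passes only in rows, so rows that repeat a pose let the fingers close. It gives the time, the measured TCP pose, the force and the opening at its end, in the units of the state.
- status.get_obs(): the state, without advancing time (a new reading comes with each control period).
- read_camera(name): name is "scene" or "top" or "wrist"; returns the picture (384x512x3 uint8, blue, green, red); there is no depth.
- camera_model(name): a dict with "fov_y" (degrees; the focal length in pixels is half the picture's height over the tangent of half this angle, whatever the lens; pixels are square), "cx", "cy" (the principal point, pixels), "R" (3x3) and "t" (3): a world point X has camera coordinates R X + t. Camera axes: x right, y down, z forward; pixel columns grow to the right and rows downward; lengths in m; the calibration is good to about 2 mm. A picture is of the moment at which its call begins: read the wrist's pose just before it. camera_model takes no time and is no camera call; for the wrist camera it gives the pose at the moment of the call.
- bot.hand_in(): hands the job in, once; it reports no verdict.
The state is a dict: "t": time; "q": joint angles; "joint_vel": joint speeds; "joint_torque": joint torques, N m; "eef_pos": TCP position; "tool_rot": TCP orientation; "contact_force": force on the tool from outside, world axes, zero at the start; "torque": the same for the moment, N m; "gripper_width": opening from 0.0 (shut) to 1.0 (fully open).
Only numpy, scipy, OpenCV 4.12 (cv2) and the standard library are available. Lean on these libraries where they do the work, as an engineer would, in place of code of your own. Each camera call takes 0.05 s, during which the arm holds its last target.

## Task

The left-hand and right-hand pivot brackets in the fixture are still locked back to back by their seized pivot pin: pick up the drift punch and push the pin out of both of them, into the steel backing block, stopping gently as soon as you feel the pin bottom. Lay the punch back on its rest, then stand each bracket upright in the bin that already holds a bracket of the same hand, without dropping it or knocking over the one that is there; leave everything else alone.

Things in the scene. Friction and masses are not known exactly. Their poses are not given: they have to be found in the camera images.
- fixture: grey base plate 158 x 128 x 10 mm screwed to the bench (x -45..113, y -64..64) with a dark steel backing block (x -23..23, y 10.5..54.5, z 10..84) bored to take the pin. Origin: on the bench, under the bore axis, in the plane where the two brackets' backs touch. z up; y along the pin from its plain end towards the block, the way it must go; x from the bore to the flanges. Stops 8 mm high hold it
- pivot_pin (a joint): how far the seized pin is pushed, m. Pin 10 mm thick, 20 mm long, with a head at the block side; its axis lies along fixture y, 52 mm above the bench. Its plain end stands q deep in the right-hand bracket's bore (3 to 6 mm at the start). From 0.020 it is clear of both brackets, at 0.026 it bottoms in the block. Moves at about 10 N and stays where left; the contact gives 2 to 3 mm under the push
- bore_mouth (a point): centre of the bore mouth on the outer face of the right-hand bracket, where the punch goes in (fixture x 0, y -10, z 52 mm); the bore is 10.8 mm wide with a 1 mm bevel
- bracket_left: left-hand aluminium bracket of the locked pair, 260 g, 70 mm high, an L from above. Origin: underside, back face, under the bore (42 mm up). Cheek x -18..92, y 0..10; upright flange x 84..92, y 10..50, free to be pinched from above (web below z 12). Seen from the bore end, bore above mid-height, its flange points left. Stands at the block's side, axes as the fixture's, 10 mm up
- bracket_right: right-hand pivot bracket of the locked pair, the exact mirror image: cheek y -10..0, flange x 84..92, y -50..-10. It stands back to back with the left-hand one, at the side where the punch goes in
- bin_left: open blue plastic bin 172 (x) x 212 (y) x 34 mm high, walls 3 mm, floor top 3 mm up, fixed to the bench; it is the bin that already holds a left-hand bracket. Origin: centre of its underside. The two bins look alike and may stand either way round on the bench
- bin_right: the like bin that already holds a right-hand bracket; same size and frame
- old_left: left-hand bracket already in bin_left, standing in its +y half (y 25 to 85 mm); the -y half is free. Same shape and frame as bracket_left
- old_right: right-hand bracket already in bin_right, standing in its +y half; the -y half is free. Same shape and frame as bracket_right
- punch: steel drift punch, 220 g: round body 16 mm thick and 85 mm long, then a shank 8 mm thick and 42 mm long. Origin: on the axis, middle of the body; x along the axis to the tip; shoulder at x = 42.5 mm. Lies level on its rest, axis 30 mm above the bench, free to be pinched at mid-body from above. It balances 7 mm tipwards of the middle, so the tip may sag 1 to 3 mm once held
- punch_tip (a point): end of the punch's shank, on the axis, 84.5 mm from the punch's origin
- punch_rest: black rest on the bench, base 92 x 46 x 6 mm, with two 10 mm wide V saddles at x = -34 and +34 mm, up to 25 mm high. Origin: centre of its underside, x along the punch towards its tip; the punch lies in the V with its axis 30 mm above the bench, its origin over the rest's origin
- timer: white countdown timer, 62 x 66 x 21 mm, a bystander
- tape_roll: roll of cream tape lying flat, 62 mm across, 18 mm high, a bystander
- reagent_white: white bottle with a green cap, 60 mm across, 122 mm high, a bystander
Things that resemble listed ones, but are neither listed nor needed, are in the scene too. Leave any blue or turquoise look-alike of the bracket_left alone.

How it is judged:
By the outcome, as a careful person would: the job done as asked, in the order asked, and still so for the second after the job is handed in, with the robot touching nothing.
It also fails if it takes over 64 s, if anything falls off the work surface, if the arm or the gripper's body presses on something with over 40 N, if the wrist force passes 120 N, or if a joint passes its speed limit or range.

## Working session

There is one attempt and no reset: what is moved stays moved. The work goes in short steps, Python scripts to look and compute and a tool call to move; the robot and the scene stay as the last step left them, time stands still between calls to the robot, and variables do not carry over. Pictures are saved under pics/ and viewed, and the job is handed in when it is done.

Besides the shell and the picture viewer there is one more tool, called after ">>>" as name(argument=value, ...), one argument or row to a line, values as JSON. arm_command: Moves the arm, as the interface text tells. Its arguments: {"type":"object","properties":{"series":{"type":"array"},"squeeze":{"type":"number"}},"required":["series"]}

```bash
ls; mkdir -p pics; python3 - <<'E'
from station import status, read_camera, camera_model, bot
import cv2,json
print(status.get_obs())
for n in ["scene","top","wrist"]:
    m=camera_model(n); print(n,m)
    cv2.imwrite(f"pics/a_{n}.png",read_camera(n))
E
```

```text
pics
{'t': 0.0, 'q': array([ 1.00790768,  0.4778379 ,  0.0223561 ,  1.5564974 , -0.01149125,
        1.10926705, -0.08311195]), 'joint_vel': array([-0.00015286,  0.00010799, -0.00054688,  0.00099868, -0.00045775,
       -0.00061108, -0.00217008]), 'joint_torque': array([ 2.74447466e-04, -5.96446931e+01,  1.60795044e+00, -2.81191152e+01,
        1.24741867e-02,  9.36827157e-03,  2.13456286e-05]), 'eef_pos': array([ 0.29623164, -0.60588284,  0.24728126]), 'tool_rot': array([-4.29760720e-04,  8.48312994e-01, -5.29494268e-01, -8.36706227e-04]), 'contact_force': array([ 0.40835711, -0.16583441,  0.67144813]), 'torque': array([-0.01567359,  0.01757655,  0.052783  ]), 'gripper_width': 1.0003921146980532}
scene {'fov_y': 53.14192987573226, 'cx': 250.0802217126435, 'cy': 189.45822052781205, 'R': array([[-7.70188958e-01, -6.37815772e-01,  9.95832864e-05],
       [-3.51729783e-01,  4.24598023e-01, -8.34267750e-01],
       [ 5.32066846e-01, -6.42578835e-01, -5.51359512e-01]]), 't': array([0.43576609, 0.21693381, 1.10093003])}
top {'fov_y': 45.15297586278257, 'cx': 250.37836872337223, 'cy': 185.71099158641897, 'R': array([[-0.02709746, -0.99959979, -0.00812336],
       [-0.98128819,  0.02814898, -0.19047603],
       [ 0.19062847,  0.00280994, -0.98165824]]), 't': array([0.06700737, 0.53135949, 1.40981484])}
wrist {'fov_y': 66.43173756172357, 'cx': 252.45818687044311, 'cy': 190.6878224862824, 'R': array([[ 0.4393341 , -0.89832196, -0.00179344],
       [-0.85177983, -0.41720479,  0.31687741],
       [-0.28540616, -0.13768743, -0.94846481]]), 't': array([-0.67396229, -0.04166967,  0.38092795])}
```

View pics/a_scene.png

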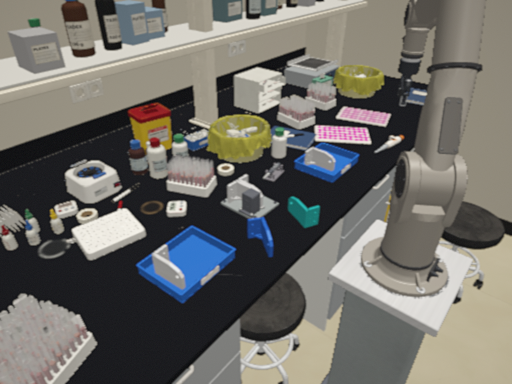

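View pics/a_top.png

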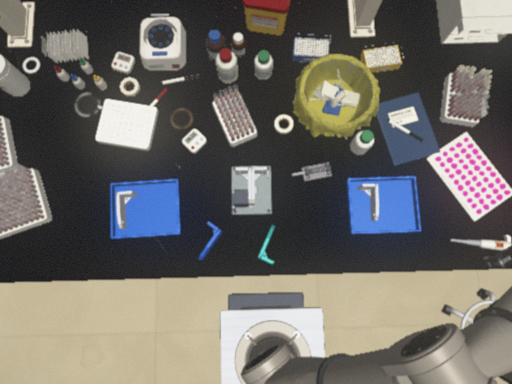

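View pics/a_wrist.png

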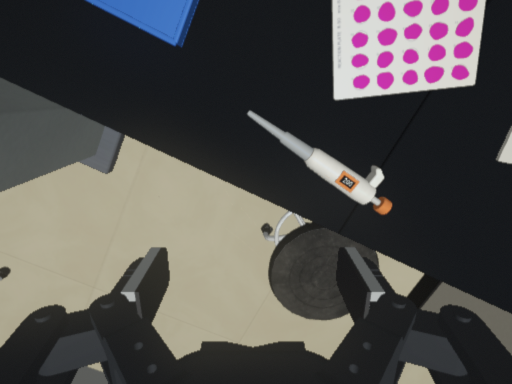

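```bash
python3 - <<'E'
import cv2,numpy as np
t=cv2.imread("pics/a_top.png");s=cv2.imread("pics/a_scene.png")
c=lambda im,x0,y0,x1,y1,k:cv2.resize(im[y0:y1,x0:x1],None,fx=k,fy=k,interpolation=cv2.INTER_CUBIC)
cv2.imwrite("pics/b1.png",c(t,220,140,350,280,4))
a=c(t,100,170,190,250,4);b=c(t,335,160,435,240,4)
cv2.imwrite("pics/b2.png",np.hstack([a,b]))
cv2.imwrite("pics/b3.png",c(s,130,130,370,300,3.3))
E
```

```text
(no output)
```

View pics/b1.png

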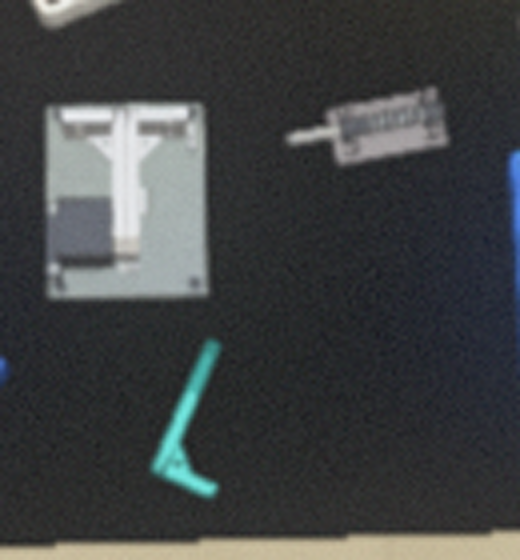

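View pics/b2.png

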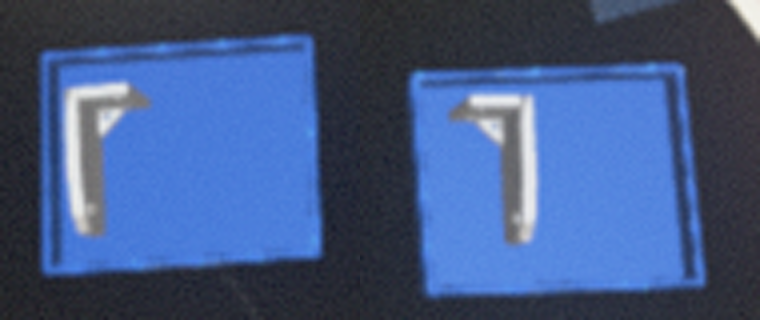

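View pics/b3.png

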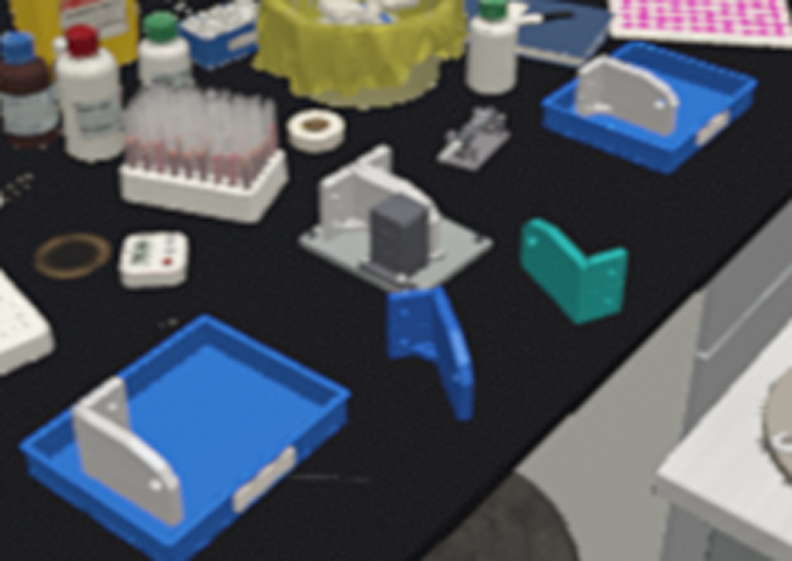

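```bash
cat > h.py <<'E'
from station import status, read_camera, camera_model, bot
import cv2,numpy as np,time
from scipy.spatial.transform import Rotation as Rn
def cam(n):
    m=camera_model(n); f=192/np.tan(np.radians(m['fov_y'])/2); m['f']=f; return m
def proj(m,X):
    c=np.atleast_2d(X)@np.array(m['R']).T+m['t']
    return np.c_[m['cx']+m['f']*c[:,0]/c[:,2], m['cy']+m['f']*c[:,1]/c[:,2]]
def ray(m,uv,z):
    d=np.array([(uv[0]-m['cx'])/m['f'],(uv[1]-m['cy'])/m['f'],1.])
    R=np.array(m['R']);C=-R.T@m['t'];D=R.T@d
    return C+D*(z-C[2])/D[2]
def snap(n,name):
    o=status.get_obs(); m=cam(n); im=read_camera(n); cv2.imwrite(f'pics/{name}.png',im)
    np.save(f'pics/{name}.npy',m,allow_pickle=True); return im,m,o
def load(name): return cv2.imread(f'pics/{name}.png'), np.load(f'pics/{name}.npy',allow_pickle=True).item()
def toolR(o):
    w,x,y,z=o['tool_rot']; return Rn.from_quat([x,y,z,w]).as_matrix()
def todelta(o,P):  # world shift to target in tool axes (mm)
    return toolR(o).T@(np.array(P)-o['eef_pos'])*1e3
def show(name,x0,y0,x1,y1,k,out):
    im=cv2.imread(f'pics/{name}.png'); cv2.imwrite(f'pics/{out}.png',cv2.resize(im[y0:y1,x0:x1],None,fx=k,fy=k,interpolation=cv2.INTER_CUBIC))
E
python3 - <<'E'
from h import *
m=cam('top');w=cam('wrist');o=status.get_obs()
for n,uv,z in [('fix corners tl',(231.5,166),.01),('tr',(271.5,166),.01),('bl',(232,214),.01),('br',(272,214),.01),
 ('punch tip',(292.5,174.5),.03),('punch rear',(330,169),.03),('rest c',(317.5,172),.003),
 ('binL img tl',(110,182),.034),('br',(180,235),.034),('binR tl',(348,178),.034),('br',(420,230),.034)]:
    print(n,ray(m,uv,z).round(3))
C=-w['R'].T@w['t']; T=toolR(o)
print('cam in tool',T.T@(C-o['eef_pos']),'\n',T.T@w['R'].T)
print(T)
E
```

```text
fix corners tl [0.609 0.112 0.01 ]
tr [ 0.605 -0.019  0.01 ]
bl [0.45  0.114 0.01 ]
br [ 0.446 -0.015  0.01 ]
punch tip [ 0.57  -0.085  0.03 ]
punch rear [ 0.585 -0.206  0.03 ]
rest c [ 0.582 -0.169  0.003]
binL img tl [0.561 0.503 0.034]
br [0.385 0.277 0.034]
binR tl [ 0.553 -0.261  0.034]
br [ 0.38  -0.475  0.034]
cam in tool [-7.31615747e-05 -8.12270591e-02 -1.25871139e-01] 
 [[ 9.99999987e-01  1.07710275e-04 -1.20310345e-04]
 [-6.40550599e-05  9.48507325e-01  3.16755190e-01]
 [ 1.48233032e-04 -3.16755178e-01  9.48507319e-01]]
[[ 4.39271862e-01 -8.98353896e-01 -7.12824589e-04]
 [-8.98353091e-01 -4.39272427e-01  1.20779699e-03]
 [-1.39815332e-03  1.09816940e-04 -9.99999017e-01]]
```

>>> arm_command(
  series=[
    [50,[-42,-57,0],-0.16],
    [50,[-84,-115,0],-0.32],
    [50,[-126,-172,0],-0.48],
    [50,[-168,-229,0],-0.64],
    [50,[-210,-286,0],-0.8],
    [50,[-252,-343,0],-0.96],
    [50,[-294,-400,0],-1.12],
    [50,[-338,-459,0],-1.24],
  ],
)

```text
t: 1.15
eef_pos: [0.5287, -0.1616, 0.2483]
tool_rot: [0.0, 0.998, 0.064, 0.0]
contact_force: [1.5, -0.9, 0.5]
gripper_width: 0.59
```

>>> arm_command(
  series=[
    [50,[0,0,0],0],
    [50,[0,0,0],0],
  ],
)

```text
t: 1.4
eef_pos: [0.5278, -0.1637, 0.248]
tool_rot: [0.0, 0.998, 0.062, -0.0]
contact_force: [0.1, -1.0, -0.0]
gripper_width: 0.583
```

```bash
python3 - <<'E'
from h import *
im,m,o=snap('wrist','w1'); print(o['t'],o['eef_pos'],toolR(o)[:,0],o['q'].round(2),o['joint_vel'].round(2))
im,m,o=snap('wrist','w1b')
E
```

```text
1.4 [ 0.52784092 -0.16366186  0.24798021] [ 9.92362631e-01  1.23351454e-01 -9.10066444e-04] [ 0.53  0.31 -0.41  1.83  0.14  1.04  0.18] [ 0.02 -0.    0.03  0.    0.    0.    0.  ]
```

View pics/w1b.png

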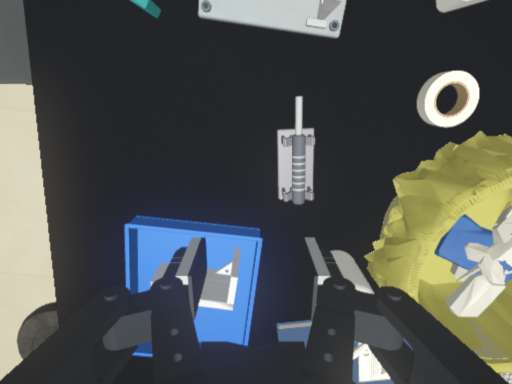

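>>> arm_command(
  series=[
    [50,[10,-60,0],0],
    [50,[20,-120,0],0],
    [50,[25,-140,0],0],
    [50,[25,-140,0],0],
    [50,[25,-140,0],0],
  ],
)

```text
t: 2.12
eef_pos: [0.5355, -0.0239, 0.2481]
tool_rot: [0.001, 0.998, 0.06, -0.0]
contact_force: [0.5, -0.2, -0.4]
gripper_width: 0.588
```

```bash
python3 - <<'E'
from h import *
im,m,o=snap('wrist','w2'); print(o['t'],o['eef_pos'],toolR(o)[:,0],o['joint_vel'].round(3))
cv2.imwrite('pics/w2x.png',cv2.resize(im,(800,600),interpolation=cv2.INTER_CUBIC))
im,m=load('w1b')
for n,uv,z in [('tip',(299,97),.03),('rear',(299,203),.03),('rest tl',(278,129),.006),('tr',(314,128),.006),('bl',(279,202),.006),('br',(314,201),.006)]: print(n,ray(m,uv,z).round(4))
E
```

```text
2.125 [ 0.53551192 -0.02391961  0.24811454] [ 9.92753932e-01  1.20163658e-01 -5.70848587e-04] [ 0.007  0.001  0.004  0.    -0.002 -0.002 -0.004]
tip [ 0.5693 -0.082   0.03  ]
rear [ 0.591  -0.2069  0.03  ]
rest tl [ 0.5536 -0.1222  0.006 ]
tr [ 0.5975 -0.1156  0.006 ]
bl [ 0.5693 -0.2174  0.006 ]
br [ 0.6156 -0.2102  0.006 ]
```

View pics/w2x.png

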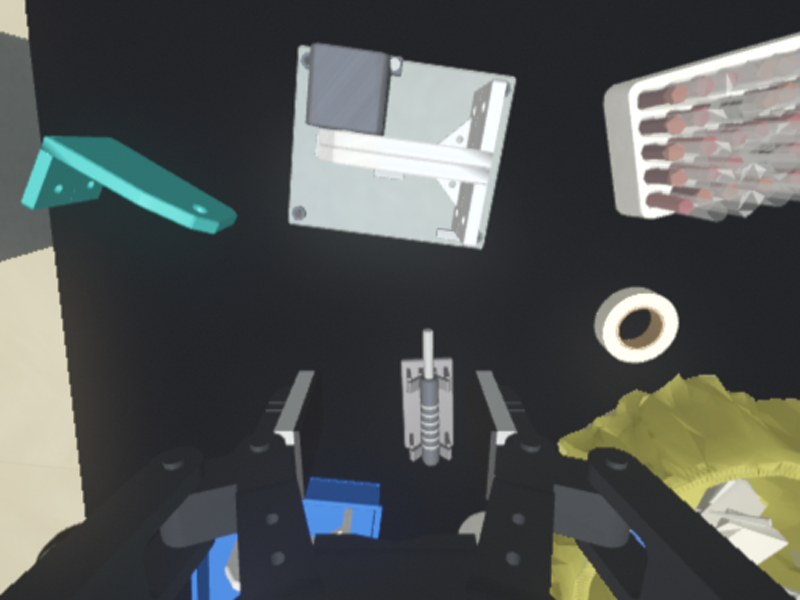

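```bash
python3 - <<'E'
from h import *
show('w2',180,20,345,165,4.8,'w2c')
show('w2',240,200,310,305,5.7,'w2d')
E
```

```text
(no output)
```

View pics/w2c.png

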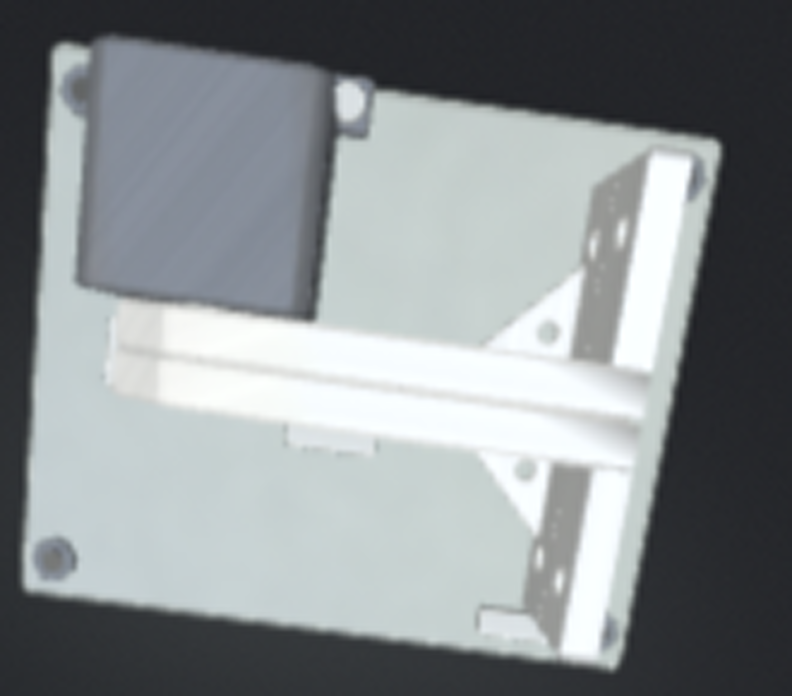

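View pics/w2d.png

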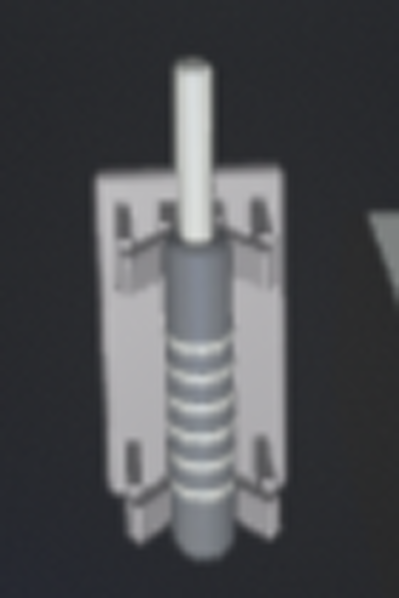

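```bash
python3 - <<'E'
from h import *
from scipy.optimize import least_squares
im,m=load('w2')
def fit(P,uv,x0):
    def f(p):
        c,s=np.cos(p[2]),np.sin(p[2]); X=np.c_[p[0]+c*P[:,0]-s*P[:,1],p[1]+s*P[:,0]+c*P[:,1],P[:,2]]
        return (proj(m,X)-uv).ravel()
    r=least_squares(f,x0); print(r.x.round(4),'deg',np.degrees(r.x[2]).round(2));print(r.fun.reshape(-1,2).round(2).tolist()); return r.x
D=[(-45,-64,10,25,590),(113,-64,10,617,668),(113,64,10,720,140),(-45,64,10,57,42),(92,-50,80,602,658),(84,-50,80,562,655),(92,50,80,697,155),(84,50,80,653,150),(-23,54.5,84,97,37),(23,54.5,84,335,72)]
D=np.array(D,float);uv=np.c_[180+(D[:,3]+.5)/4.8-.5,20+(D[:,4]+.5)/4.8-.5]
fit(D[:4,:3]/1e3,uv[:4],[.494,.048,0]);fx=fit(D[:,:3]/1e3,uv,[.494,.048,0])
g=lambda u,v:(240+(u+.5)/5.7-.5,200+(v+.5)/5.7-.5)
tip=ray(m,g(193.5,62),.032);sh=ray(m,g(200,240),.032);re=ray(m,g(204.5,520),.032)
print(tip,sh,re)
d=tip-re; a=np.arctan2(d[1],d[0]);print('punch yaw',np.degrees(a))
print('rest',[ray(m,g(*q),.006).round(4) for q in [(97,176),(282,168),(112,492),(284,485)]])
E
```

```text
[ 0.4936  0.0513 -0.011 ] deg -0.63
[[-1.01, 0.41], [0.84, 0.57], [1.2, -0.13], [-1.02, -0.38]]
[ 0.494   0.0511 -0.0088] deg -0.5
[[-0.54, 0.74], [1.31, 0.61], [1.47, -0.11], [-0.76, -0.01], [-0.61, 1.57], [-0.01, 1.2], [-0.14, -0.6], [0.4, -0.8], [-1.59, -0.75], [0.79, -0.5]]
[ 0.56856966 -0.0795346   0.032     ] [ 0.57633332 -0.12290886  0.032     ] [ 0.58842724 -0.19837664  0.032     ]
punch yaw 99.48604048417732
rest [array([ 0.5528, -0.1224,  0.006 ]), array([ 0.5971, -0.1148,  0.006 ]), array([ 0.568 , -0.2121,  0.006 ]), array([ 0.6122, -0.2046,  0.006 ])]
```

```bash
python3 - <<'E'
from h import *
o=status.get_obs(); print(todelta(o,[.5822,-.159,.11]),o['eef_pos'])
E
```

```text
[ 30.22838401 139.53168878 138.21050779] [ 0.53553285 -0.02396223  0.2481013 ]
```

>>> arm_command(
  series=[
    [50,[8,38,38],-0.047],
    [50,[16,76,76],-0.047],
    [50,[24,110,110],-0.047],
    [50,[30,139.5,138],-0.047],
    [50,[30,139.5,138],-0.047],
    [50,[30,139.5,138],-0.047],
  ],
)

```text
t: 2.92
eef_pos: [0.5826, -0.1565, 0.1106]
tool_rot: [-0.0, 0.996, 0.085, 0.0]
contact_force: [1.5, 0.5, 1.0]
gripper_width: 0.586
```

```bash
python3 - <<'E'
from h import *
im,m,o=snap('wrist','w3'); print(o['t'],o['eef_pos'],np.degrees(np.arctan2(*toolR(o)[[1,0],0])),o['joint_vel'].round(3))
cv2.imwrite('pics/w3x.png',cv2.resize(im,(800,600),interpolation=cv2.INTER_CUBIC))
E
```

```text
2.925 [ 0.58259475 -0.15649177  0.11060992] 9.718344964874529 [-0.017 -0.022 -0.021 -0.002 -0.    -0.002 -0.001]
```

View pics/w3x.png

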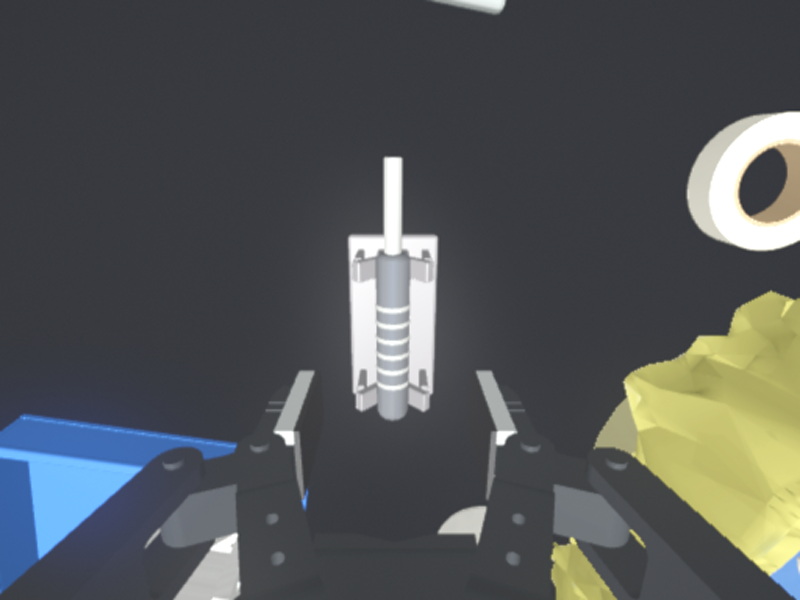

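```bash
python3 - <<'E'
from h import *
im,m=load('w3'); o=status.get_obs()
f=lambda u,v:((u+.5)/1.5625-.5,(v+.5)/1.5625-.5)
tip=ray(m,f(393,157),.034); rear=ray(m,f(393,418),.026); sh=ray(m,f(393,256),.036)
print(tip,rear,sh)
d=np.array([-.1682,.9857]);a=tip[:2]-d*.0845;b=rear[:2]+d*.0425;c=sh[:2]-d*.0425;print(a,b,c)
og=(a+b+c)/3; g=og+d*.006; print(og,g,todelta(o,[*g,.030]))
E
```

```text
[ 0.56866761 -0.08096213  0.034     ] [ 0.59086226 -0.21164684  0.026     ] [ 0.57576683 -0.12266885  0.036     ]
[ 0.58288051 -0.16425378] [ 0.58371376 -0.16975459] [ 0.58291533 -0.1645611 ]
[ 0.58316987 -0.16618982] [ 0.58216067 -0.16027562] [-1.7109681   4.34502559 81.1770545 ]
```

>>> arm_command(
  series=[
    [50,[-1,3,40],0],
    [50,[-1,3,66],0],
    [50,[-1,3,81],0],
    [50,[-1,3,81],0],
    [30,[-1,3,81],0],
    [12,[-1,3,81],0],
    [5,[-1,3,81],0],
    [5,[-1,3,81],0],
  ],
  squeeze=90,
)

```text
t: 3.98
eef_pos: [0.5821, -0.1594, 0.0307]
tool_rot: [0.0, 0.996, 0.085, -0.0]
contact_force: [-3.8, -0.1, 7.7]
gripper_width: 0.157
```

>>> arm_command(
  series=[
    [5,[0,0,0],0],
    [5,[0,0,0],0],
    [5,[0,0,-10],0],
    [5,[0,0,-35],0],
    [5,[0,0,-60],0],
    [5,[0,0,-60],0],
  ],
)

```text
t: 4.72
eef_pos: [0.584, -0.1594, 0.0917]
tool_rot: [0.001, 0.996, 0.085, 0.002]
contact_force: [-0.0, -0.6, -2.4]
gripper_width: 0.155
```

```bash
python3 - <<'E'
from h import *
im,m,o=snap('wrist','w4'); print(o['t'],o['eef_pos'],np.degrees(np.arctan2(*toolR(o)[[1,0],0])),o['joint_vel'].round(3),o['gripper_width'],o['contact_force'],o['torque'])
cv2.imwrite('pics/w4x.png',cv2.resize(im,(800,600),interpolation=cv2.INTER_CUBIC))
snap('scene','s4')
show('s4',200,90,360,210,5,'s4x')
E
```

```text
4.725 [ 0.58396138 -0.15943133  0.0916772 ] 9.7859766875818 [-0.008  0.039  0.014  0.032  0.01  -0.019 -0.009] 0.15505213021382216 [-0.04302024 -0.64630797 -2.38806329] [ 0.02049533 -0.00617388 -0.02133489]
```

View pics/w4x.png

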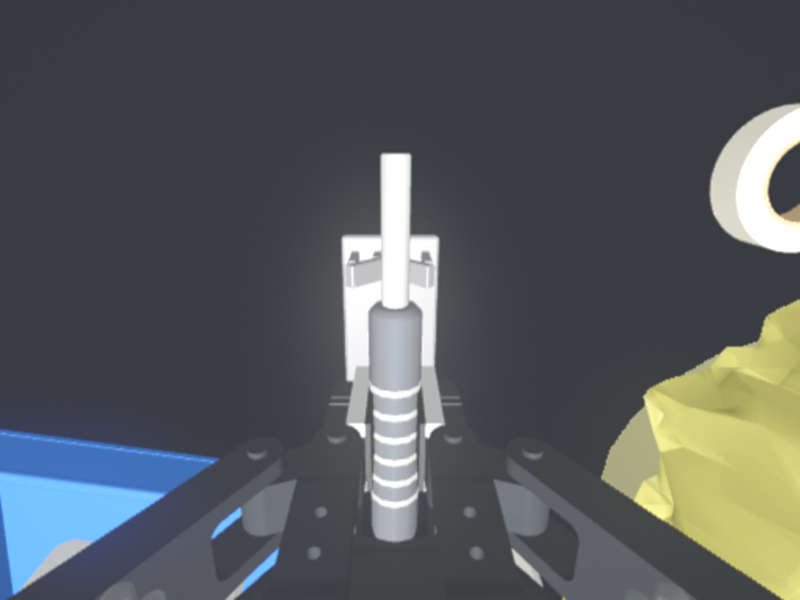

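View pics/s4x.png

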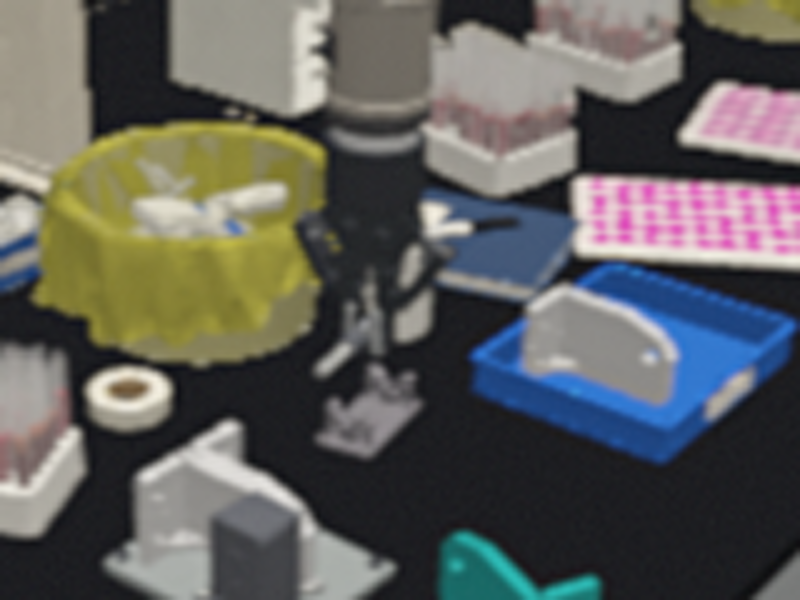

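```bash
cat > shank.py <<'E'
from h import *
def edges(im,r0,r1,c0=215,c1=290):
    g=im.astype(float).max(2); out=[]
    for r in range(r0,r1):
        L=g[r,c0:c1]; bg=np.median(np.r_[L[:10],L[-10:]]); pk=np.percentile(L,95); th=(bg+pk)/2
        i=np.where(L>th)[0]
        if len(i)<4: continue
        a,b=i[0],i[-1]
        ea=a-(L[a]-th)/(L[a]-L[a-1]); eb=b+(L[b]-th)/(L[b]-L[b+1]); out.append((r,c0+ea,c0+eb))
    return np.array(out)
if __name__=='__main__':
  for n,r0,r1 in [('w3',103,148),('w4',102,192)]:
    im,m=load(n); e=edges(im,r0,r1); w=e[:,2]-e[:,1]
    p=np.polyfit(e[:,0],w,1); print(n,'width top,bottom',np.polyval(p,r0),np.polyval(p,r1),'res',np.std(w-np.polyval(p,e[:,0])),'centre',(e[0,1:].mean(),e[-1,1:].mean()))
    g=im[:,250].max(1); print(g[92:106], g[145:170] if n=='w3' else g[185:205])
E
python3 shank.py
```

```text
w3 width top,bottom 11.515481468145579 11.198996900126653 res 0.017749277115474728 centre (np.float64(251.03231216457962), np.float64(250.88784453578336))
[ 65  65  65  65  66  66  66  72 152 254 255 255 255 255] [255 255 255 255 255 255 255 255 255 255 255 255 255 255 255 255 255 252
 188 158 167 176 191 197 198]
w4 width top,bottom 7.189760431546745 68.96277195663124 res 10.983357186275793 centre (np.float64(252.88839285714283), np.float64(249.21666666666664))
[ 69  69  69  69  70  92 187 255 255 255 255 255 255 255] [255 255 255 255 255 255 255 255 255 255 255 255 206 141 152 168 174 178
 183 194]
```

```bash
cat > sag.py <<'E'
from shank import *
from scipy.optimize import least_squares
import sys
def widthpred(m,o,zt,s,row,toolframe=True):
    # axis line in tool frame: y = along (-y toward tip), z = z0 + s*dist ; find point projecting to row
    pass
def run(n,o_pos,T,r0,r1,c0=215,c1=290):
    im,m=load(n); e=edges(im,r0,r1,c0,c1); w=e[:,2]-e[:,1]
    k=np.abs(w-np.median(w))<3; e=e[k];w=w[k]
    R=np.array(m['R']);C=-R.T@m['t']
    ct=T.T@(C-o_pos); Rt=R@T   # tool->cam rot
    def depth(z0,s,row):  # axis plane: points (0,y,z0 - s*(y)) with y negative to the tip
        d=Rt.T@np.array([0,(row-m['cy'])/m['f'],1.]); 
        # ct.z + l d.z = z0 - s*(ct.y+l d.y)
        l=(z0-s*ct[1]-ct[2])/(d[2]+s*d[1]); return l
    def pred(z0,s,D): return np.array([m['f']*D/depth(z0,s,r) for r in e[:,0]])
    return e,w,pred,m
E
python3 - <<'E'
from sag import *
o3=np.array([.5826,-.1565,.1106]); o4=np.array([.58396,-.15943,.09168])
def TT(q): w,x,y,z=q; return Rn.from_quat([x,y,z,w]).as_matrix()
T3=TT([0,.996,.085,0]);T4=TT([.001,.996,.085,.002])
e,w,p,m=run('w3',o3,T3,103,148)
r=least_squares(lambda q:w-p(.0806,0,q[0]),[.008]);print('w3 D',r.x,r.fun[[0,-1]],'widths',w[[0,-1]])
r=least_squares(lambda q:w-p(.0806,q[1],q[0]),[.008,0]);print('w3 D,s',r.x)
D=r.x[0]
e,w,p,m=run('w4',o4,T4,102,146); print('w4 widths',w[[0,-1]])
for D in(.008,.0083,.0086):
    r=least_squares(lambda q:w-p(q[0],q[1],D),[0,0]);print(D,r.x,np.std(r.fun))
E
```

```text
w3 D [0.00784682] [-0.13669356  0.1005674 ] widths [11.48770125 11.19590184]
w3 D,s [0.00815487 0.13577652]
w4 widths [19.01488095 18.17379007]
0.008 [ 0.00579061 -0.04449347] 0.05422246471393011
0.0083 [ 0.01059434 -0.04449347] 0.05422246471393036
0.0086 [ 0.01539808 -0.04449347] 0.054222464713930475
```

```bash
python3 - <<'E'
from h import *
o=status.get_obs(); print(o['eef_pos'],todelta(o,[.494,-.065,.0535]))
im,m=load('w4')
R=np.array(m['R']);T=toolR(o);C=-R.T@m['t']
P=ray(m,(252.9,97.8),o['eef_pos'][2]-.0007+.003);print(T.T@(P-o['eef_pos']))
P=ray(m,(252.9,196.5),o['eef_pos'][2]-.0007+.004);print(T.T@(P-o['eef_pos']))
E
```

```text
[ 0.58201706 -0.15923218  0.08913391] [ -70.71535131 -107.83040973   35.61494151]
[ 0.00184314 -0.07898835 -0.00231271]
[ 0.00185789 -0.03640905 -0.00330584]
```

>>> arm_command(
  series=[
    [5,[-18,-27,0],0.09],
    [5,[-36,-54,9],0.18],
    [5,[-54,-81,18],0.18],
    [5,[-71,-108,27],0.18],
    [5,[-71,-108,35.5],0.18],
    [5,[-71,-108,35.5],0.18],
    [5,[-71,-108,35.5],0.18],
    [5,[-71,-108,35.5],0.18],
  ],
)

```text
t: 5.82
eef_pos: [0.4946, -0.0654, 0.054]
tool_rot: [0.0, 1.0, -0.005, 0.0]
contact_force: [0.6, 0.8, -2.8]
gripper_width: 0.158
```

```bash
python3 - <<'E'
from h import *
im,m,o=snap('wrist','w5'); print(o['t'],o['eef_pos'],np.degrees(np.arctan2(*toolR(o)[[1,0],0])),o['joint_vel'].round(3),o['contact_force'])
cv2.imwrite('pics/w5x.png',cv2.resize(im,(800,600),interpolation=cv2.INTER_CUBIC))
snap('scene','s5');show('s5',190,140,310,230,6,'s5x')
E
```

```text
5.825 [ 0.49457035 -0.06542521  0.05398541] -0.5814985925312 [-0.001 -0.003 -0.004  0.007 -0.001 -0.    -0.001] [ 0.63801431  0.80820425 -2.76237513]
```

View pics/w5x.png

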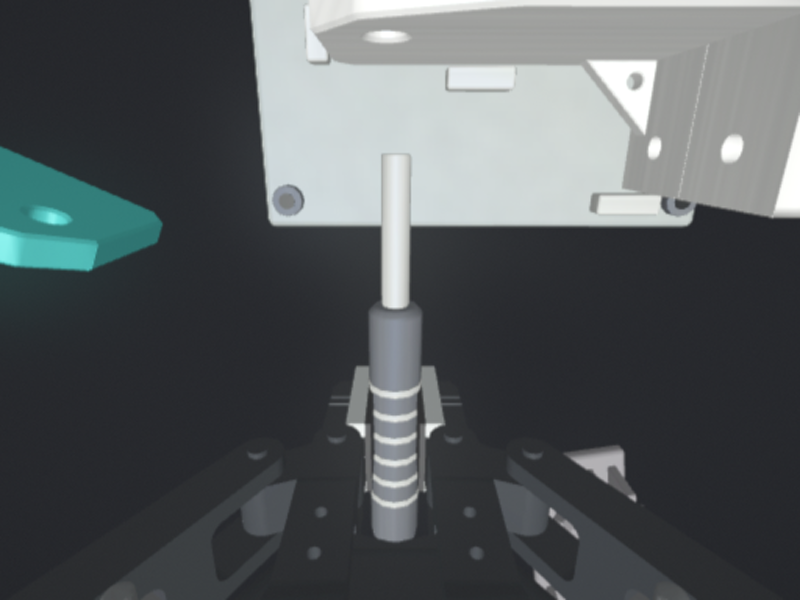

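View pics/s5x.png

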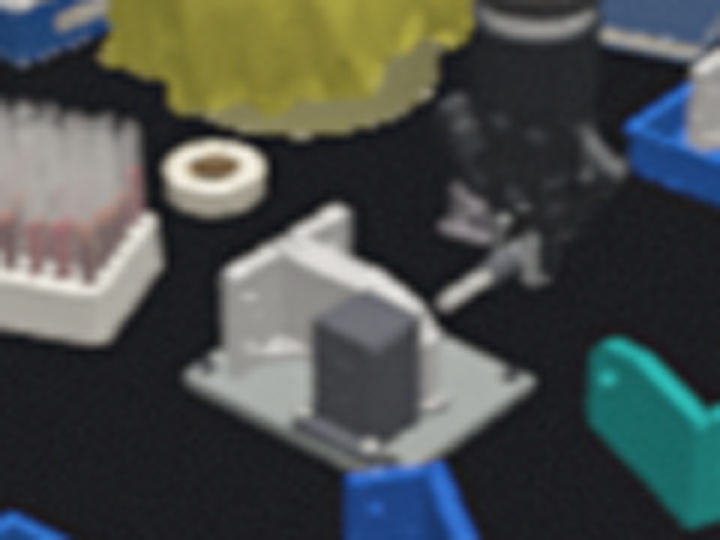

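```bash
python3 - <<'E'
from h import *
show('w5',195,0,315,75,6.6,'w5c')
im,m=load('w5');o=status.get_obs()
for X in [(.494,.041,.052),(.494+.0064,.041,.052),(.494-.0064,.041,.052),(.494,.041,.0584),(.494,.041,.0456)]: print(proj(m,[X]))
for z in (.05,.052,.054):print(ray(m,(386/1.5625,37/1.5625),z),ray(m,(253.2,98.5),z))
print(o['eef_pos'])
E
```

```text
[[248.84733546  24.60452685]]
[[265.40476604  24.41787151]]
[[232.29460925  24.79112916]]
[[248.65582602  20.74787531]]
[[249.01937508  28.0690916 ]]
[0.49327921 0.04171968 0.05      ] [0.49543396 0.01369453 0.05      ]
[0.49330647 0.04132352 0.052     ] [0.49542803 0.01373002 0.052     ]
[0.49333372 0.04092735 0.054     ] [0.4954221 0.0137655 0.054    ]
[ 0.49432671 -0.06524182  0.05400279]
```

View pics/w5c.png

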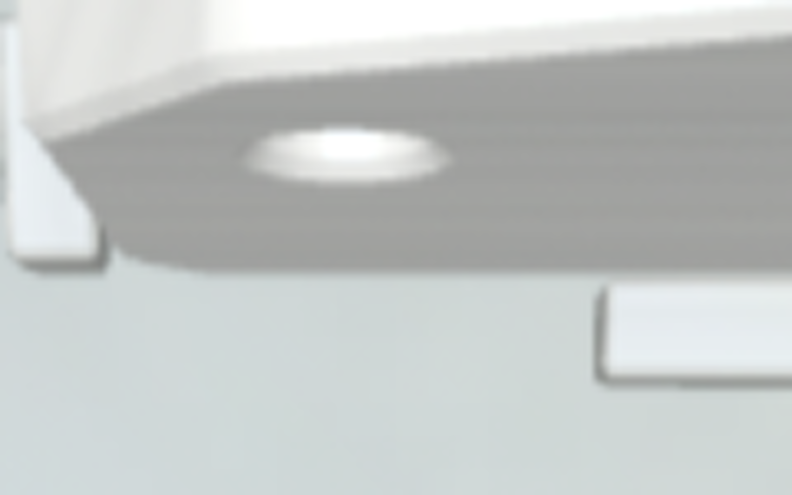

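>>> arm_command(
  series=[
    [5,[-2,-5,0.8],0],
    [5,[-2,-18,0.8],0],
    [5,[-2,-18,0.8],0],
    [5,[-2,-18,0.8],0],
  ],
)

```text
t: 6.42
eef_pos: [0.4921, -0.0465, 0.0531]
tool_rot: [0.0, 1.0, -0.004, 0.0]
contact_force: [-0.1, 0.0, -1.0]
gripper_width: 0.153
```

```bash
python3 - <<'E'
from h import *
im,m,o=snap('wrist','w6'); print(o['t'],o['eef_pos'],np.degrees(np.arctan2(*toolR(o)[[1,0],0])),o['joint_vel'].round(3),o['contact_force'])
show('w6',195,0,315,110,6,'w6c')
print(ray(m,(253.2,98.5),.052))
E
```

```text
6.425 [ 0.49213339 -0.04654512  0.05307032] -0.4754758324805471 [ 0.009  0.002  0.007 -0.002  0.    -0.002  0.002] [-0.08436293  0.01067153 -0.99890391]
[0.49282091 0.03265522 0.052     ]
```

View pics/w6c.png

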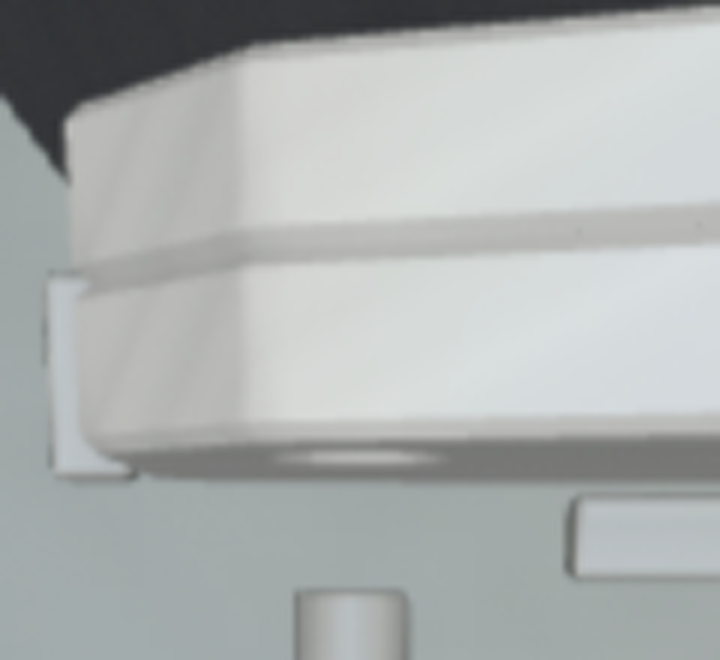

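>>> arm_command(
  series=[
    [5,[0.4,-3,0],0],
    [5,[0.4,-6,0],0],
    [5,[0.4,-9,0],0],
    [5,[0.4,-11,0],0],
    [5,[0.4,-11,0],0],
  ],
)

```text
t: 7.1
eef_pos: [0.4926, -0.0356, 0.053]
tool_rot: [-0.0, 1.0, -0.004, 0.0]
contact_force: [0.4, 0.1, -1.9]
gripper_width: 0.153
```

```bash
python3 - <<'E'
from h import *
im,m,o=snap('wrist','w7'); print(o['t'],o['eef_pos'],o['contact_force'],o['torque'])
show('w7',195,0,315,110,6,'w7c')
E
```

```text
7.1 [ 0.49259594 -0.03556548  0.05302097] [ 0.44854512  0.10221252 -1.86433432] [-0.0363322  -0.00461753 -0.04227162]
```

View pics/w7c.png

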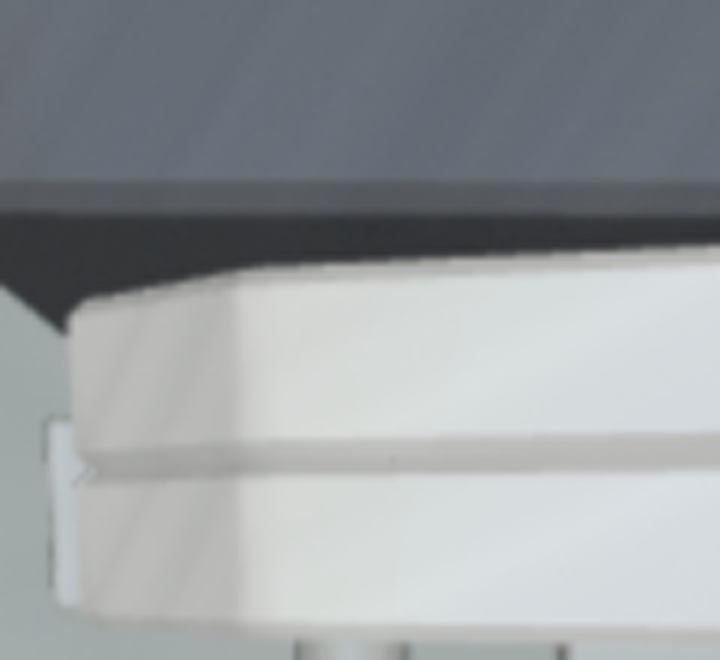

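>>> arm_command(
  series=[
    [5,[0,-1.5,0],0],
    [5,[0,-3,0],0],
    [5,[0,-4.5,0],0],
    [5,[0,-5.5,0],0],
  ],
)

```text
t: 7.65
eef_pos: [0.4924, -0.0333, 0.053]
tool_rot: [0.002, 1.0, -0.006, -0.0]
contact_force: [-0.1, -10.3, -0.6]
gripper_width: 0.156
```

>>> arm_command(
  series=[
    [5,[0,-1.5,0],0],
    [5,[0,-3,0],0],
    [5,[0,-4.5,0],0],
    [5,[0,-6,0],0],
  ],
)

```text
t: 8.15
eef_pos: [0.4924, -0.0279, 0.053]
tool_rot: [0.002, 1.0, -0.006, -0.0]
contact_force: [0.3, -10.6, -0.9]
gripper_width: 0.152
```

>>> arm_command(
  series=[
    [5,[0,-1.5,0],0],
    [5,[0,-3,0],0],
    [5,[0,-4.5,0],0],
    [5,[0,-6,0],0],
    [5,[0,-7.5,0],0],
    [5,[0,-9,0],0],
  ],
)

```text
t: 8.9
eef_pos: [0.4925, -0.0189, 0.0529]
tool_rot: [0.002, 1.0, -0.006, -0.001]
contact_force: [0.9, -9.9, -1.2]
gripper_width: 0.15
```

>>> arm_command(
  series=[
    [5,[0,-1,0],0],
    [5,[0,-2,0],0],
    [5,[0,-3,0],0],
    [5,[0,-4,0],0],
  ],
)

```text
t: 9.4
eef_pos: [0.4925, -0.0149, 0.0529]
tool_rot: [0.002, 1.0, -0.006, -0.001]
contact_force: [0.6, -10.5, -2.1]
gripper_width: 0.155
```

>>> arm_command(
  series=[
    [5,[0,-0.7,0],0],
    [5,[0,-1.4,0],0],
  ],
)

```text
t: 9.65
eef_pos: [0.4925, -0.0134, 0.0529]
tool_rot: [0.002, 1.0, -0.006, -0.0]
contact_force: [0.4, -11.1, -2.2]
gripper_width: 0.153
```

>>> arm_command(
  series=[
    [5,[0,-0.6,0],0],
    [5,[0,-1.2,0],0],
  ],
)

```text
t: 9.9
eef_pos: [0.4926, -0.0122, 0.0529]
tool_rot: [0.002, 1.0, -0.006, -0.001]
contact_force: [-0.1, -9.8, -0.8]
gripper_width: 0.155
```

>>> arm_command(
  series=[
    [5,[0,-0.5,0],0],
    [5,[0,-1.0,0],0],
  ],
)

```text
t: 10.15
eef_pos: [0.4925, -0.0117, 0.0529]
tool_rot: [0.002, 1.0, -0.006, -0.001]
contact_force: [1.1, -12.2, -1.2]
gripper_width: 0.157
```

>>> arm_command(
  series=[
    [5,[0,-0.5,0],0],
    [5,[0,-1.0,0],0],
  ],
)

```text
t: 10.4
eef_pos: [0.4925, -0.0117, 0.0529]
tool_rot: [0.003, 1.0, -0.007, -0.001]
contact_force: [0.2, -14.6, -1.6]
gripper_width: 0.155
```

>>> arm_command(
  series=[
    [5,[0,-0.5,0],0],
    [5,[0,-1.0,0],0],
  ],
)

```text
t: 10.65
eef_pos: [0.4924, -0.0116, 0.0529]
tool_rot: [0.003, 1.0, -0.007, -0.001]
contact_force: [-0.4, -16.2, -1.1]
gripper_width: 0.154
```

>>> arm_command(
  series=[
    [5,[0,6,0],0],
    [5,[0,16,0],0],
    [5,[0,28,0],0],
    [5,[0,42,0],0],
    [5,[0,60,0],0],
    [5,[0,60,0],0],
    [5,[0,60,0],0],
  ],
)

```text
t: 11.52
eef_pos: [0.4923, -0.0655, 0.053]
tool_rot: [-0.0, 1.0, -0.005, 0.0]
contact_force: [-0.3, 0.1, -2.8]
gripper_width: 0.15
```

```bash
python3 - <<'E'
from h import *
im,m,o=snap('wrist','w8'); print(o['t'],o['eef_pos'],np.degrees(np.arctan2(*toolR(o)[[1,0],0])),o['contact_force'],o['joint_vel'].round(3))
cv2.imwrite('pics/w8x.png',cv2.resize(im,(800,600),interpolation=cv2.INTER_CUBIC))
show('w8',195,0,315,100,6.6,'w8c')
E
```

```text
11.525 [ 0.49232267 -0.06546921  0.05301554] -0.5276633529758107 [-0.30127109  0.10337585 -2.81884486] [-0.012 -0.001 -0.004 -0.    -0.001 -0.002  0.   ]
```

View pics/w8x.png

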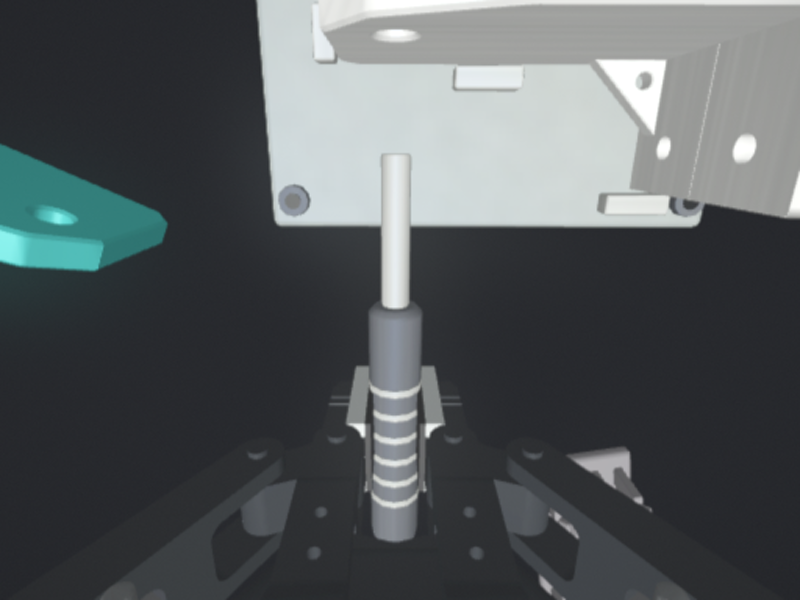

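View pics/w8c.png

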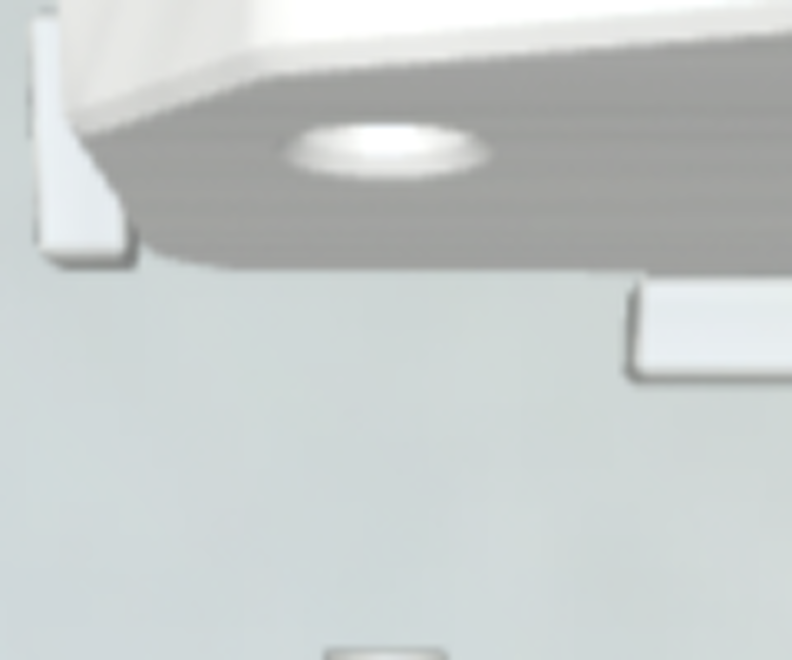

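>>> arm_command(
  series=[
    [5,[0,30,-12],0],
    [5,[30,60,-25],-0.09],
    [5,[60,80,-25],-0.179],
    [5,[90.7,93.1,-25],-0.179],
    [5,[90.7,93.1,-25],-0.179],
    [5,[90.7,93.1,-25],-0.179],
    [5,[90.7,93.1,-25],-0.179],
  ],
)

```text
t: 12.45
eef_pos: [0.5812, -0.1586, 0.0778]
tool_rot: [-0.0, 0.996, 0.086, -0.001]
contact_force: [-0.4, 0.1, -2.0]
gripper_width: 0.151
```

```bash
python3 - <<'E'
from h import *
im,m,o=snap('wrist','w9'); print(o['t'],o['eef_pos'],np.degrees(np.arctan2(*toolR(o)[[1,0],0])),o['contact_force'],o['joint_vel'].round(3),todelta(o,[.5821,-.1594,.0307]))
cv2.imwrite('pics/w9x.png',cv2.resize(im,(800,600),interpolation=cv2.INTER_CUBIC))
E
```

```text
12.45 [ 0.58116008 -0.1586047   0.07780783] 9.81147281837301 [-0.38658382  0.13253015 -1.98012222] [ 0.004 -0.001  0.003 -0.004  0.001 -0.001  0.002] [ 0.84567212  0.96848565 47.10637437]
```

View pics/w9x.png

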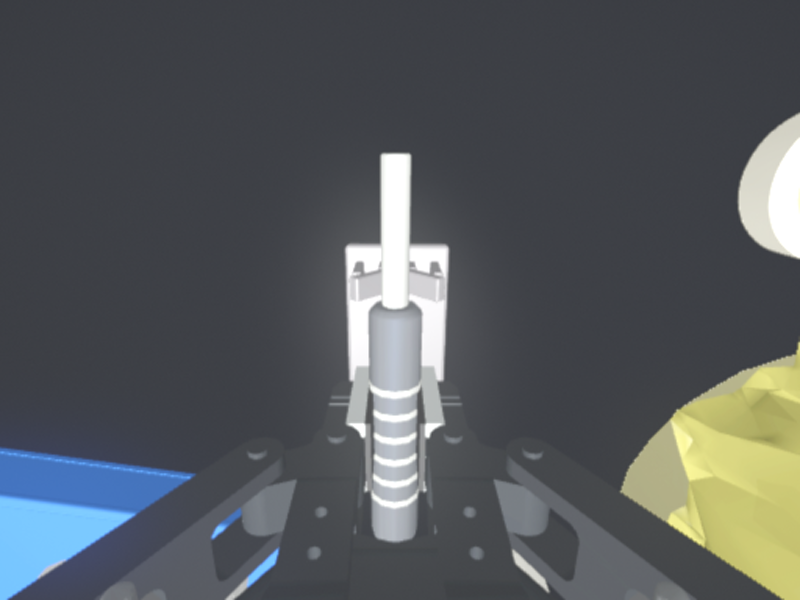

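>>> arm_command(
  series=[
    [5,[0.5,1,20],0],
    [5,[0.5,1,38],0],
    [5,[0.5,1,43],0],
    [5,[0.5,1,46.5],0],
    [5,[0.5,1,46.5],0],
    [5,[0.5,1,46.5],0],
  ],
)

```text
t: 13.25
eef_pos: [0.5831, -0.1606, 0.0318]
tool_rot: [0.0, 0.996, 0.085, 0.0]
contact_force: [0.1, -0.5, -1.9]
gripper_width: 0.157
```

>>> arm_command(
  series=[
    [5,[0,0,1],0],
    [5,[0,0,1.5],0],
    [5,[0,0,1.5],0],
    [5,[0,0,1.5],0],
  ],
)

```text
t: 13.75
eef_pos: [0.5832, -0.1605, 0.0316]
tool_rot: [0.0, 0.996, 0.085, 0.0]
contact_force: [-4.7, 0.2, 9.6]
gripper_width: 0.157
```

>>> arm_command(
  series=[
    [25,[-0.8,0,1],0],
    [45,[-0.8,0,1],0],
    [45,[-0.8,0,1],0],
    [45,[-0.8,0,0],0],
    [45,[-0.8,0,-40],0],
    [45,[-0.8,0,-90],0],
    [45,[-0.8,0,-100],0],
  ],
)

```text
t: 14.62
eef_pos: [0.5843, -0.1608, 0.1336]
tool_rot: [0.001, 0.996, 0.085, 0.003]
contact_force: [-0.3, -0.4, -0.5]
gripper_width: 0.535
```

```bash
python3 - <<'E'
from h import *
im,m,o=snap('wrist','w10'); print(o['t'],o['eef_pos'],np.degrees(np.arctan2(*toolR(o)[[1,0],0])),o['contact_force'])
cv2.imwrite('pics/w10x.png',cv2.resize(im,(800,600),interpolation=cv2.INTER_CUBIC))
E
```

```text
14.625 [ 0.58427919 -0.1608357   0.13361215] 9.732846371458576 [-0.27706411 -0.42704105 -0.4915091 ]
```

View pics/w10x.png

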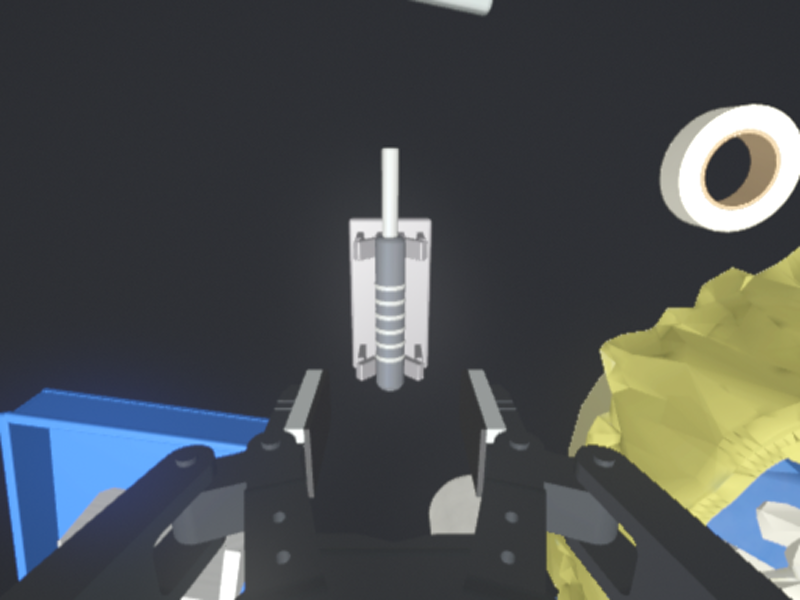

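```bash
python3 - <<'E'
from h import *
from scipy.optimize import least_squares
m=cam('top'); print('C',-m['R'].T@m['t'])
def fit(uv,x0):
    P=np.array([(86,106,34),(86,-106,34),(-86,106,34),(-86,-106,34)])/1e3
    def f(p):
        c,s=np.cos(p[2]),np.sin(p[2]); X=np.c_[p[0]+c*P[:,0]-s*P[:,1],p[1]+s*P[:,0]+c*P[:,1],P[:,2]]
        return (proj(m,X)-uv).ravel()
    r=least_squares(f,x0); print(r.x.round(4),np.degrees(r.x[2]),r.fun.round(1))
k=lambda x0,y0,L:np.array([(x0+(u+.5)/4-.5,y0+(v+.5)/4-.5) for u,v in L])
fit(k(100,170,[(42,50),(313,38),(42,275),(322,257)]),[.47,.39,0])
fit(k(335,160,[(52,72),(324,64),(68,295),(344,285)]),[.47,-.37,0])
# image w1b bin_left corners
o=status.get_obs(); print(o['eef_pos'],todelta(o,[.5803,.0205,.15]),todelta(o,[.5803,.0205,.055]))
E
```

```text
C [0.25448168 0.04806183 1.48571192]
[0.4735 0.3904 0.0311] 1.7791820983118802 [ 1.1  1.5 -0.8  0.6  1.1 -1.2 -1.5 -0.7]
[ 0.4649 -0.3691  0.0021] 0.11969562133731235 [ 0.9  1.  -1.   1.   0.7 -1.1 -0.6 -0.7]
[ 0.58376043 -0.16095485  0.13314911] [  27.32060663 -179.39644754  -17.09646573] [  26.88573507 -179.59260532   77.90233642]
```

>>> arm_command(
  series=[
    [45,[10,-60,-17],0.09],
    [45,[20,-120,-17],0.179],
    [45,[27,-179.4,-17],0.179],
    [35,[27,-179.4,10],0.179],
    [35,[27,-179.4,10],0.179],
    [35,[27,-179.4,10],0.179],
    [35,[27,-179.4,10],0.179],
  ],
  squeeze=110,
)

```text
t: 15.55
eef_pos: [0.5788, 0.0196, 0.1206]
tool_rot: [0.0, 1.0, -0.006, 0.0]
contact_force: [0.4, -0.5, 0.3]
gripper_width: 0.413
```

```bash
python3 - <<'E'
from h import *
im,m,o=snap('wrist','w11'); print(o['t'],o['eef_pos'],np.degrees(np.arctan2(*toolR(o)[[1,0],0])),o['contact_force'],o['gripper_width'],o['joint_vel'].round(3))
cv2.imwrite('pics/w11x.png',cv2.resize(im,(800,600),interpolation=cv2.INTER_CUBIC))
E
```

```text
15.55 [0.57882471 0.01964486 0.12055931] -0.6306308172428073 [ 0.40313672 -0.48632492  0.28942724] 0.41328505411793903 [ 0.001 -0.003 -0.002 -0.001  0.001 -0.001 -0.002]
```

View pics/w11x.png

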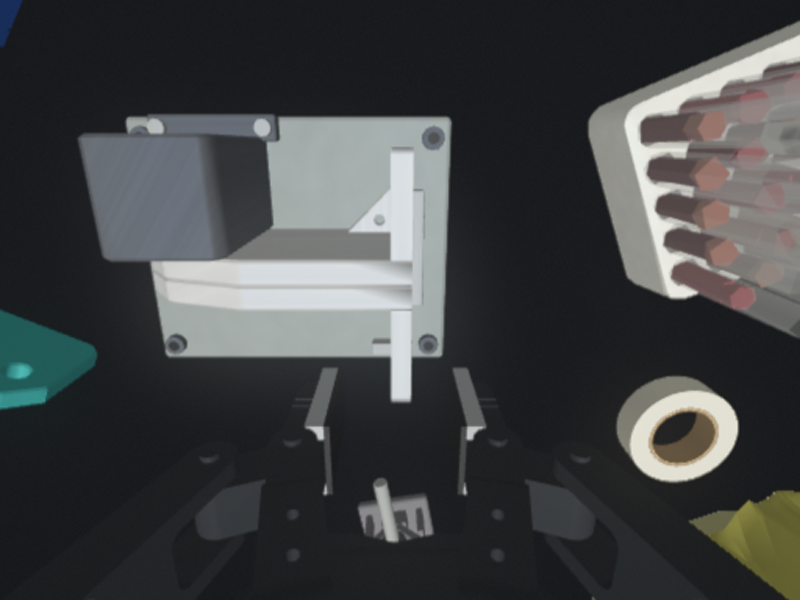

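```bash
python3 - <<'E'
from h import *
im,m=load('w11');o=status.get_obs()
f=lambda u,v:((u+.5)/1.5625-.5,(v+.5)/1.5625-.5)
for q in [(401,401),(401,149),(402,286)]: 
    P=ray(m,f(*q),.08);print(P,todelta(o,P))
E
```

```text
[0.58096763 0.0006215  0.08      ] [ 2.34535623 19.16972154 40.60922437]
[0.58162053 0.09980844 0.08      ] [  1.94039639 -80.01854321  40.59232843]
[0.5816746  0.05036286 0.08      ] [  2.52180022 -30.57634635  40.60114368]
```

>>> arm_command(
  series=[
    [35,[2,-4,30],0],
    [35,[2,-4,55],0],
    [35,[2,-4,65.5],0],
    [35,[2,-4,65.5],0],
    [20,[2,-4,65.5],0],
    [2,[2,-4,65.5],0],
    [2,[2,-4,65.5],0],
    [2,[2,-4,65.5],0],
  ],
  squeeze=110,
)

```text
t: 16.6
eef_pos: [0.5812, 0.0248, 0.0557]
tool_rot: [-0.0, 1.0, -0.005, 0.001]
contact_force: [-0.8, -0.7, 6.5]
gripper_width: 0.076
```

>>> arm_command(
  series=[
    [2,[0,0,0],0],
    [2,[0,0,0],0],
  ],
)

```text
t: 16.85
eef_pos: [0.5812, 0.0248, 0.0557]
tool_rot: [0.0, 1.0, -0.005, 0.001]
contact_force: [0.0, -0.3, 6.3]
gripper_width: 0.078
```

>>> arm_command(
  series=[
    [2,[0,0,-4],0],
    [2,[0,0,-10],0],
    [2,[0,0,-20],0],
    [2,[0,0,-35],0],
  ],
)

```text
t: 17.35
eef_pos: [0.5799, 0.0247, 0.09]
tool_rot: [0.0, 1.0, -0.004, -0.001]
contact_force: [-0.1, 0.6, -1.6]
gripper_width: 0.079
```

>>> arm_command(
  series=[
    [2,[0,0,-20],0],
    [2,[0,0,-45],0],
    [2,[0,0,-80],0],
    [2,[0,0,-80],0],
  ],
)

```text
t: 17.85
eef_pos: [0.5825, 0.0252, 0.1735]
tool_rot: [-0.0, 1.0, -0.005, 0.003]
contact_force: [0.0, 0.7, -2.4]
gripper_width: 0.08
```

```bash
python3 - <<'E'
from h import *
im,m,o=snap('scene','s12'); print(o['t'],o['eef_pos'],np.degrees(np.arctan2(*toolR(o)[[1,0],0])),o['contact_force'],o['torque'],o['gripper_width'])
show('s12',140,90,300,210,5,'s12x')
im,m,o=snap('wrist','w12')
cv2.imwrite('pics/w12x.png',cv2.resize(im,(800,600),interpolation=cv2.INTER_CUBIC))
E
```

```text
17.85 [0.58249854 0.02516761 0.1735409 ] -0.5233763288380288 [ 0.00419668  0.7296135  -2.44006318] [-0.0278083  -0.09271936 -0.00415731] 0.0798132392319145
```

View pics/s12x.png

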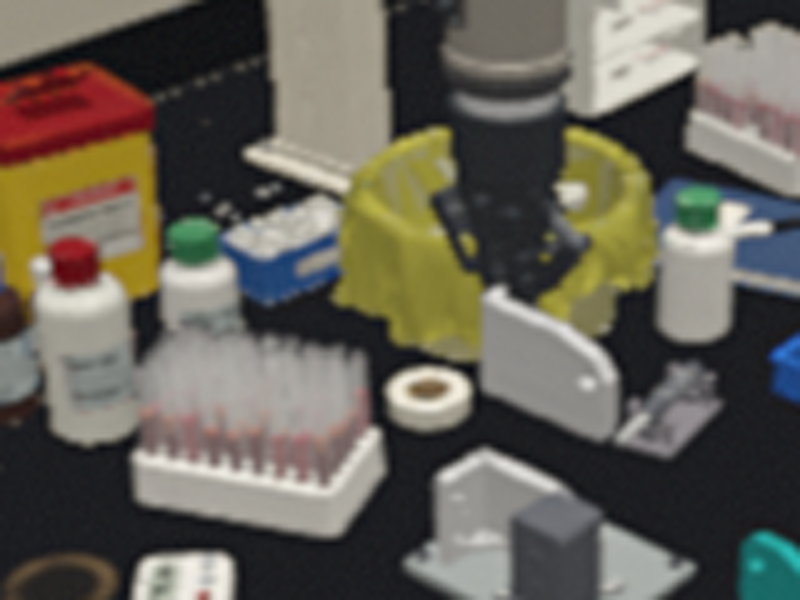

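View pics/w12x.png

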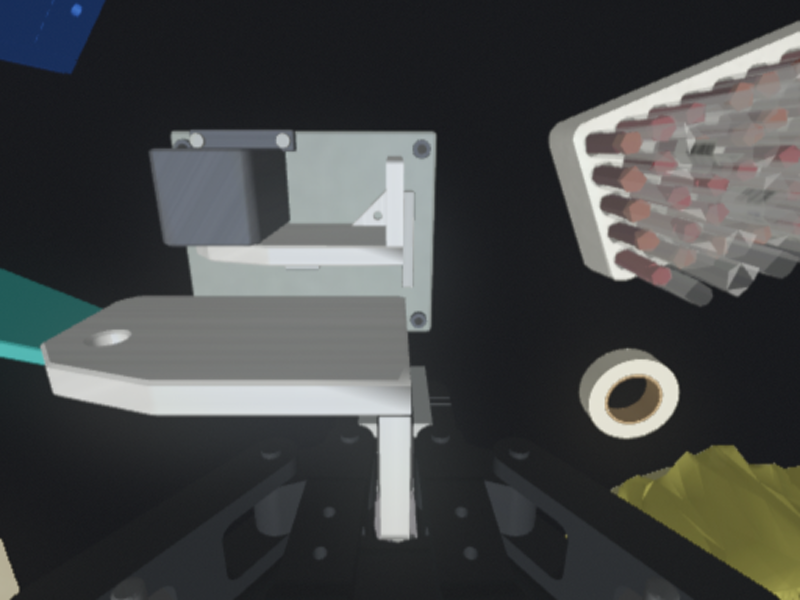

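>>> arm_command(
  series=[
    [2,[-8,-40,0],0],
    [2,[-20,-95,0],0],
    [2,[-32,-150,0],-0.035],
    [2,[-45,-205,0],-0.035],
    [2,[-56,-260,0],-0.035],
    [2,[-67,-300,0],-0.035],
    [2,[-67,-314,20],-0.035],
    [2,[-67,-314,30],-0.035],
  ],
)

```text
t: 18.95
eef_pos: [0.5149, 0.3388, 0.1369]
tool_rot: [0.001, 1.0, 0.014, -0.002]
contact_force: [0.6, -0.8, -2.2]
gripper_width: 0.08
```

>>> arm_command(
  series=[
    [2,[0,0,0],0],
    [2,[0,0,0],0],
  ],
)

```text
t: 19.2
eef_pos: [0.517, 0.3375, 0.1394]
tool_rot: [0.0, 1.0, 0.012, 0.0]
contact_force: [0.2, -0.2, -2.7]
gripper_width: 0.076
```

```bash
python3 - <<'E'
from h import *
im,m,o=snap('wrist','w13'); print(o['t'],o['eef_pos'],np.degrees(np.arctan2(*toolR(o)[[1,0],0])),o['contact_force'],o['gripper_width'],todelta(o,[.518,.340,.06]))
cv2.imwrite('pics/w13x.png',cv2.resize(im,(800,600),interpolation=cv2.INTER_CUBIC))
snap('scene','s13');show('s13',120,190,280,310,5,'s13x')
snap('top','t13');show('t13',90,150,210,250,6,'t13x')
E
```

```text
19.2 [0.51704526 0.33750338 0.13942826] 1.3425968922519482 [ 0.2000085  -0.19554031 -2.72857757] 0.07552198227994009 [ 1.00612287 -2.55228069 79.42585853]
```

View pics/w13x.png

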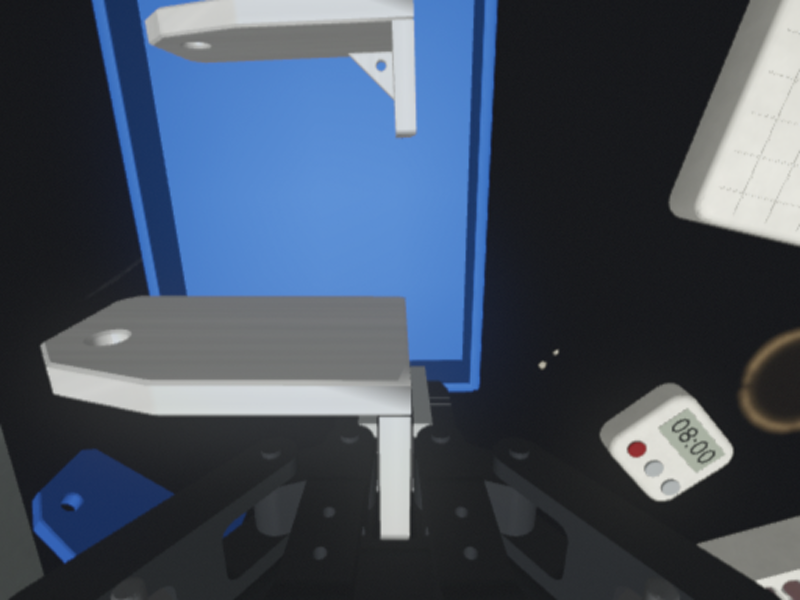

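View pics/s13x.png

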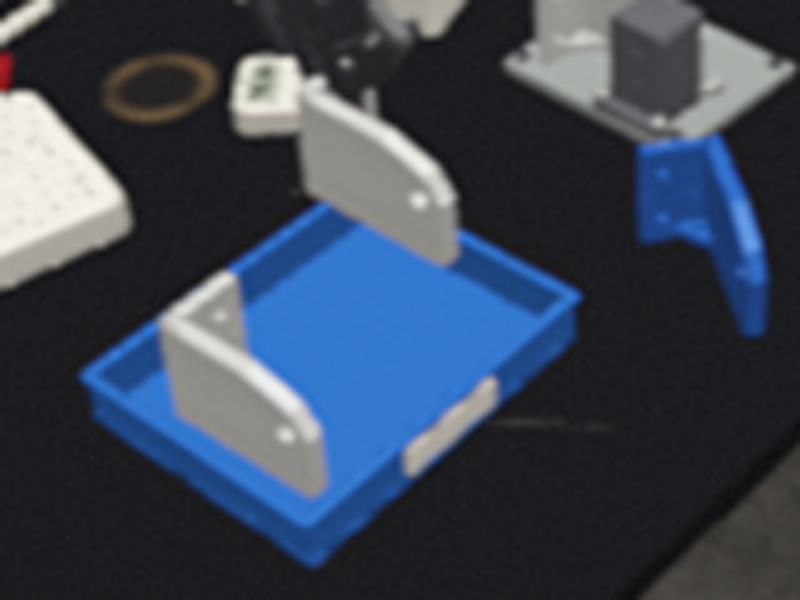

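View pics/t13x.png

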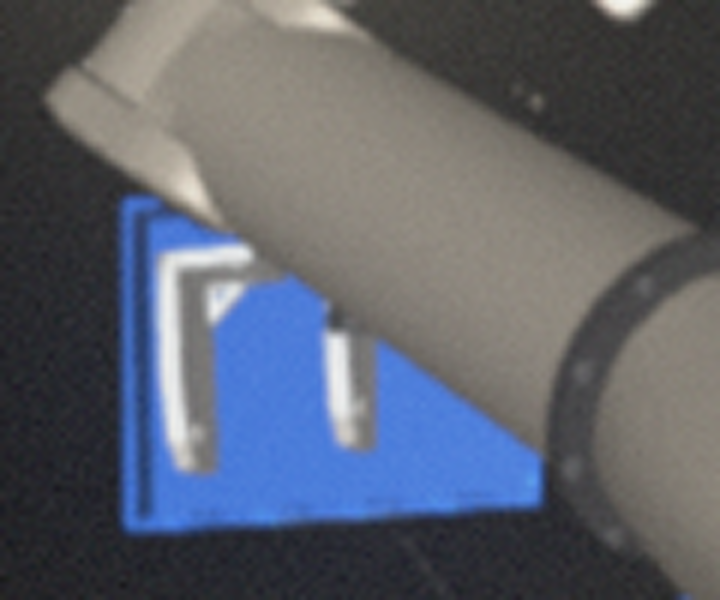

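```bash
python3 - <<'E'
from h import *
im,m=load('w13')
f=lambda u,v:((u+.5)/1.5625-.5,(v+.5)/1.5625-.5)
for n,q,z in [('corner',(479,389),.034),('right rim top',(497,2),.034),('left rim',(94,2),.034),('left rim low',(150,295),.034),('old flange end',(405,135),.073),('old cheek end',(150,15),.073)]: print(n,ray(m,f(*q),z))
E
```

```text
corner [0.56600435 0.28818322 0.034     ]
right rim top [0.5582176 0.4793084 0.034    ]
left rim [0.38194614 0.47516334 0.034     ]
left rim low [0.386737   0.34036718 0.034     ]
old flange end [0.51884825 0.42279678 0.073     ]
old cheek end [0.42412449 0.46202881 0.073     ]
```

>>> arm_command(
  series=[
    [2,[3,-3,20],-0.013],
    [2,[3,-3,55],-0.013],
    [2,[3,-3,75],-0.013],
    [2,[3,-3,83],-0.013],
    [2,[3,-3,83],-0.013],
    [2,[3,-3,83],-0.013],
  ],
)

```text
t: 20.1
eef_pos: [0.5197, 0.343, 0.0575]
tool_rot: [-0.001, 1.0, 0.019, 0.001]
contact_force: [0.6, 0.9, -1.4]
gripper_width: 0.083
```

>>> arm_command(
  series=[
    [2,[0,0,1.5],0],
    [2,[0,0,3],0],
    [2,[0,0,4.5],0],
    [2,[0,0,4.5],0],
  ],
)

```text
t: 20.6
eef_pos: [0.519, 0.3423, 0.0519]
tool_rot: [0.0, 1.0, 0.02, -0.0]
contact_force: [-0.4, 0.5, -2.7]
gripper_width: 0.08
```

>>> arm_command(
  series=[
    [2,[0,0,1],0],
    [2,[0,0,2],0],
    [2,[0,0,2],0],
  ],
)

```text
t: 20.98
eef_pos: [0.519, 0.3423, 0.0499]
tool_rot: [0.0, 1.0, 0.019, -0.0]
contact_force: [-0.3, 0.1, -2.8]
gripper_width: 0.082
```

>>> arm_command(
  series=[
    [2,[0,0,0.7],0],
    [2,[0,0,1.4],0],
    [2,[0,0,1.4],0],
  ],
)

```text
t: 21.35
eef_pos: [0.5191, 0.3424, 0.0488]
tool_rot: [-0.0, 1.0, 0.019, 0.0]
contact_force: [-0.2, -0.8, -0.4]
gripper_width: 0.082
```

>>> arm_command(
  series=[
    [2,[0,0,0.5],0],
    [2,[0,0,1.0],0],
    [2,[0,0,1.0],0],
  ],
)

```text
t: 21.72
eef_pos: [0.5192, 0.3424, 0.0487]
tool_rot: [0.0, 1.0, 0.019, 0.0]
contact_force: [-3.7, -3.2, 9.0]
gripper_width: 0.074
```

>>> arm_command(
  series=[
    [12,[0,0,0],0],
    [20,[0,0,0],0],
    [26,[0,0,0],0],
    [26,[0,0,0],0],
    [26,[0,0,-15],0],
    [26,[0,0,-50],0],
    [26,[0,0,-100],0],
    [26,[0,0,-100],0],
  ],
)

```text
t: 22.72
eef_pos: [0.5213, 0.3446, 0.1531]
tool_rot: [-0.003, 1.0, 0.019, 0.004]
contact_force: [0.3, 1.1, -0.2]
gripper_width: 0.305
```

```bash
python3 - <<'E'
from h import *
im,m,o=snap('wrist','w14'); print(o['t'],o['eef_pos'],np.degrees(np.arctan2(*toolR(o)[[1,0],0])),o['contact_force'],o['gripper_width'],todelta(o,[.5813,.0812,.125]))
cv2.imwrite('pics/w14x.png',cv2.resize(im,(800,600),interpolation=cv2.INTER_CUBIC))
snap('scene','s14');show('s14',120,190,280,310,5,'s14x')
E
```

```text
22.725 [0.52133711 0.344638   0.15307213] 2.2273217713381044 [ 0.2793801   1.09017271 -0.20766466] 0.30539546399667294 [ 49.46742088 265.71023575  27.0964523 ]
```

View pics/w14x.png

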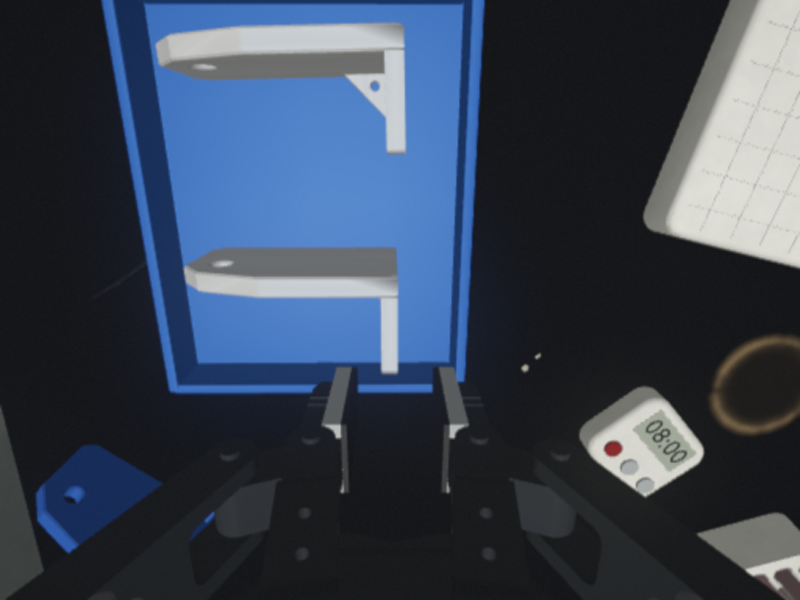

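View pics/s14x.png

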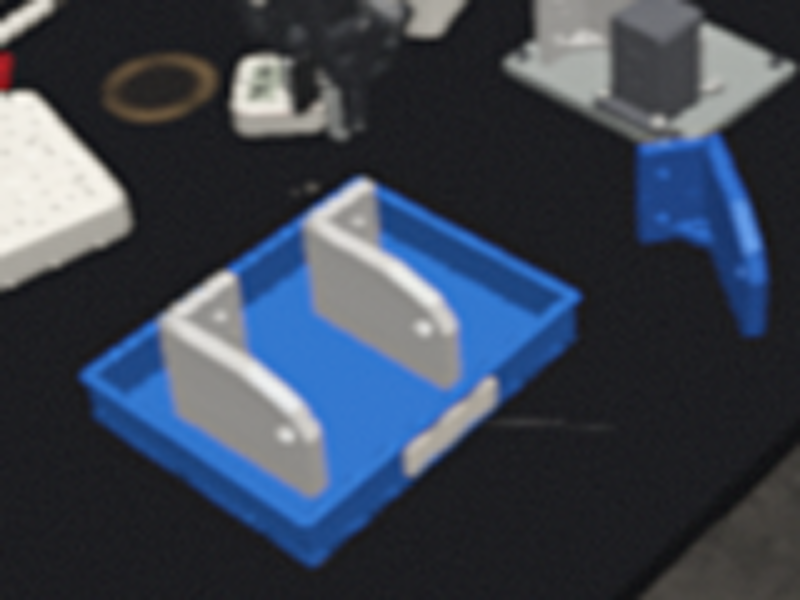

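>>> arm_command(
  series=[
    [35,[9,50,0],0.048],
    [35,[19,105,0],0.048],
    [35,[30,160,0],0.048],
    [35,[40,215,10],0.048],
    [35,[49.5,255,20],0.048],
    [35,[49.5,271,27],0.048],
    [35,[49.5,271,27],0.048],
    [35,[49.5,271,27],0.048],
  ],
)

```text
t: 23.82
eef_pos: [0.5787, 0.076, 0.1207]
tool_rot: [-0.001, 1.0, -0.003, -0.0]
contact_force: [0.2, 0.4, -0.3]
gripper_width: 0.41
```

>>> arm_command(
  series=[
    [35,[0,0,0],0],
    [35,[0,0,0],0],
  ],
)

```text
t: 24.08
eef_pos: [0.5791, 0.0748, 0.1209]
tool_rot: [-0.0, 1.0, -0.004, 0.0]
contact_force: [-0.1, 0.2, 0.0]
gripper_width: 0.414
```

```bash
python3 - <<'E'
from h import *
im,m,o=snap('wrist','w15'); print(o['t'],o['eef_pos'],np.degrees(np.arctan2(*toolR(o)[[1,0],0])),o['contact_force'],o['gripper_width'],todelta(o,[.5815,.076,.055]),o['joint_vel'].round(3))
cv2.imwrite('pics/w15x.png',cv2.resize(im,(800,600),interpolation=cv2.INTER_CUBIC))
E
```

```text
24.075 [0.57908203 0.07482113 0.12092876] -0.4124078170974843 [-0.08457258  0.21988843  0.00691295] 0.41417360452023294 [ 2.37741882 -1.16850094 65.93041934] [ 0.006 -0.001  0.006  0.002  0.002  0.001  0.001]
```

View pics/w15x.png

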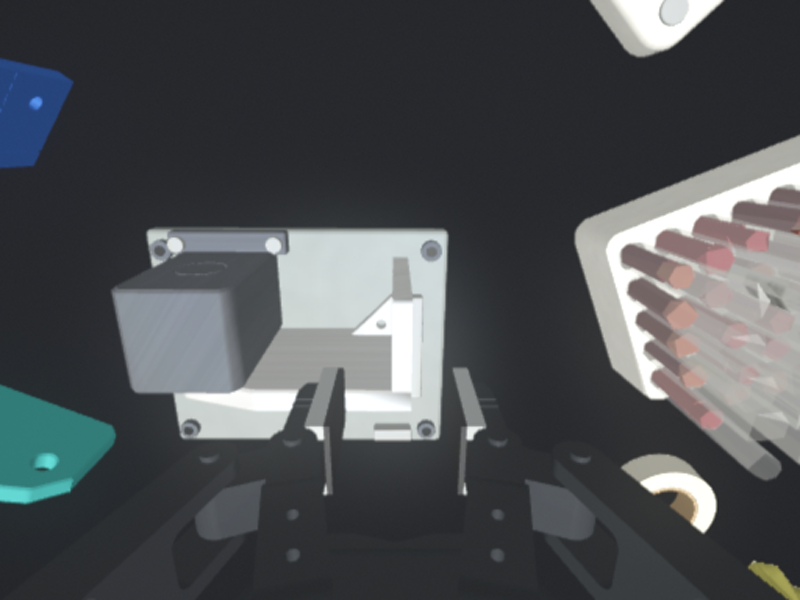

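>>> arm_command(
  series=[
    [35,[2.2,-1,30],0],
    [35,[2.2,-1,55],0],
    [35,[2.2,-1,65.5],0],
    [35,[2.2,-1,65.5],0],
    [20,[2.2,-1,65.5],0],
    [2,[2.2,-1,65.5],0],
    [2,[2.2,-1,65.5],0],
    [2,[2.2,-1,65.5],0],
  ],
  squeeze=110,
)

```text
t: 25.12
eef_pos: [0.5821, 0.0747, 0.0563]
tool_rot: [-0.0, 1.0, -0.005, 0.001]
contact_force: [-1.7, -0.0, 5.7]
gripper_width: 0.077
```

>>> arm_command(
  series=[
    [2,[0,0,0],0],
    [2,[0,0,0],0],
    [2,[0,0,-4],0],
    [2,[0,0,-10],0],
  ],
)

```text
t: 25.62
eef_pos: [0.581, 0.0743, 0.0651]
tool_rot: [0.0, 1.0, -0.005, -0.0]
contact_force: [1.5, 0.3, -3.0]
gripper_width: 0.082
```

>>> arm_command(
  series=[
    [2,[0,0,-15],0],
    [2,[0,0,-35],0],
    [2,[0,0,-65],0],
    [2,[0,0,-110],0],
    [2,[0,0,-110],0],
    [2,[0,0,-110],0],
  ],
)

```text
t: 26.38
eef_pos: [0.581, 0.0743, 0.1754]
tool_rot: [0.0, 1.0, -0.005, 0.0]
contact_force: [-0.7, 0.6, -3.2]
gripper_width: 0.08
```

```bash
python3 - <<'E'
from h import *
im,m,o=snap('wrist','w16'); print(o['t'],o['eef_pos'],np.degrees(np.arctan2(*toolR(o)[[1,0],0])),o['contact_force'],o['gripper_width'],o['torque'])
cv2.imwrite('pics/w16x.png',cv2.resize(im,(800,600),interpolation=cv2.INTER_CUBIC))
o['eef_pos']; bin=np.array([.465,-.369]);a=np.radians(1.)
g=bin+np.array([[np.cos(a),-np.sin(a)],[np.sin(a),np.cos(a)]])@np.array([.043,-.049]); print(g,todelta(o,[*g,.14]))
E
```

```text
26.375 [0.580992   0.07426864 0.17543054] -0.5227068070962465 [-0.74666918  0.60809535 -3.17496243] 0.08029501627254242 [ 0.04095527 -0.05694598 -0.06869688]
[ 0.50884862 -0.41724208] [-67.66377949 492.13608933  35.58741187]
```

View pics/w16x.png

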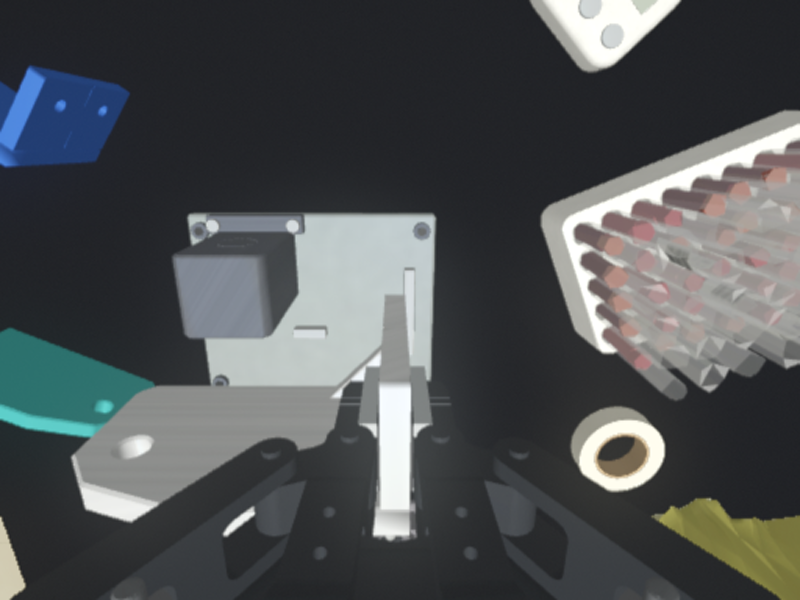

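>>> arm_command(
  series=[
    [2,[-6,40,0],0],
    [2,[-13,95,0],0],
    [2,[-20,150,0],0],
    [2,[-28,205,0],0],
    [2,[-36,260,0],0],
    [2,[-44,315,0],0],
    [2,[-52,370,0],-0.026],
    [2,[-60,425,0],-0.026],
  ],
)

```text
t: 27.42
eef_pos: [0.5162, -0.3511, 0.1736]
tool_rot: [-0.001, 1.0, 0.009, -0.001]
contact_force: [-0.3, 0.4, -2.8]
gripper_width: 0.078
```

>>> arm_command(
  series=[
    [2,[-5,40,0],0],
    [2,[-8,67,0],0],
    [2,[-8,67,20],0],
    [2,[-8,67,30],0],
    [2,[-8,67,30],0],
    [2,[-8,67,30],0],
  ],
)

```text
t: 28.18
eef_pos: [0.5113, -0.4161, 0.1453]
tool_rot: [-0.0, 1.0, 0.009, 0.0]
contact_force: [-0.3, -0.4, -1.8]
gripper_width: 0.077
```

```bash
python3 - <<'E'
from h import *
im,m,o=snap('wrist','w17'); print(o['t'],o['eef_pos'],np.degrees(np.arctan2(*toolR(o)[[1,0],0])),o['contact_force'],o['gripper_width'],o['joint_vel'].round(3))
cv2.imwrite('pics/w17x.png',cv2.resize(im,(800,600),interpolation=cv2.INTER_CUBIC))
snap('scene','s17');show('s17',250,90,410,210,5,'s17x')
E
```

```text
28.175 [ 0.511255   -0.41606022  0.14532128] 1.0637264069592611 [-0.33323    -0.37349485 -1.81230524] 0.07708428414592933 [ 0.004 -0.009  0.003 -0.01   0.     0.001  0.002]
```

View pics/w17x.png

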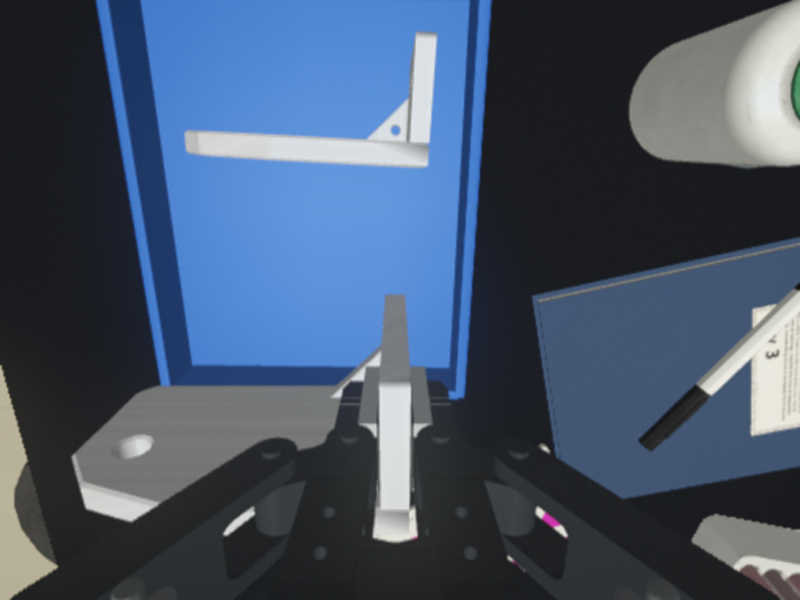

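View pics/s17x.png

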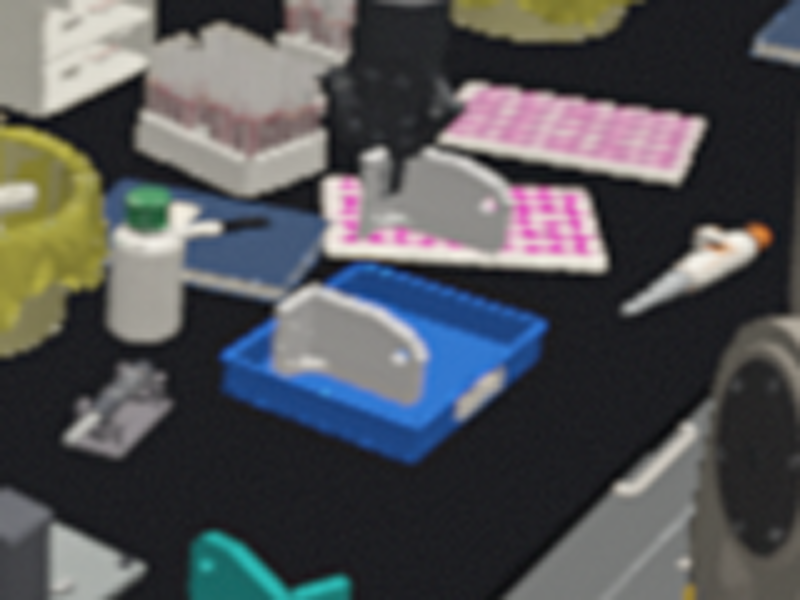

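```bash
python3 - <<'E'
from h import *
im,m=load('w17'); o=status.get_obs()
f=lambda u,v:((u+.5)/1.5625-.5,(v+.5)/1.5625-.5)
for n,q,z in [('corner',(463,398),.034),('right rim top',(491,2),.034),('left rim',(98,2),.034),('left corner',(162,385),.034),('old cheek back end',(420,166),.073),('old cheek bore end',(187,152),.073),('old flange end',(426,33),.073)]: print(n,ray(m,f(*q),z).round(4))
print(o['eef_pos'])
E
```

```text
corner [ 0.5523 -0.4749  0.034 ]
right rim top [ 0.5516 -0.2728  0.034 ]
left rim [ 0.3752 -0.2761  0.034 ]
left corner [ 0.3764 -0.4695  0.034 ]
old cheek back end [ 0.5202 -0.3426  0.073 ]
old cheek bore end [ 0.424  -0.3388  0.073 ]
old flange end [ 0.5207 -0.2937  0.073 ]
[ 0.51126188 -0.41668891  0.14582371]
```

>>> arm_command(
  series=[
    [2,[-4,1,20],0.013],
    [2,[-4,1,55],0.013],
    [2,[-4,1,78],0.013],
    [2,[-4,1,89],0.013],
    [2,[-4,1,91],0.013],
    [2,[-4,1,91],0.013],
  ],
)

```text
t: 29.02
eef_pos: [0.5073, -0.4185, 0.0551]
tool_rot: [0.0, 1.0, 0.002, 0.001]
contact_force: [-0.3, 0.5, -2.6]
gripper_width: 0.082
```

>>> arm_command(
  series=[
    [2,[0,0,1.5],0],
    [2,[0,0,3],0],
    [2,[0,0,3],0],
  ],
)

```text
t: 29.4
eef_pos: [0.5066, -0.4181, 0.0512]
tool_rot: [0.0, 1.0, 0.002, 0.0]
contact_force: [0.2, -0.7, -2.7]
gripper_width: 0.075
```

>>> arm_command(
  series=[
    [2,[0,0,0.8],0],
    [2,[0,0,1.5],0],
    [2,[0,0,1.5],0],
  ],
)

```text
t: 29.78
eef_pos: [0.5066, -0.4181, 0.0495]
tool_rot: [-0.0, 1.0, 0.002, -0.0]
contact_force: [0.5, -0.4, -2.9]
gripper_width: 0.08
```

>>> arm_command(
  series=[
    [2,[0,0,0.5],0],
    [2,[0,0,0.8],0],
    [2,[0,0,0.8],0],
  ],
)

```text
t: 30.15
eef_pos: [0.5067, -0.4181, 0.0494]
tool_rot: [0.0, 1.0, 0.002, 0.0]
contact_force: [-2.5, 1.9, 5.2]
gripper_width: 0.08
```

>>> arm_command(
  series=[
    [2,[0,0,0.4],0],
    [12,[0,0,0.4],0],
    [20,[0,0,0.4],0],
    [26,[0,0,0.4],0],
    [26,[0,0,0],0],
    [26,[0,0,-15],0],
    [26,[0,0,-50],0],
    [26,[0,0,-100],0],
  ],
)

```text
t: 31.15
eef_pos: [0.506, -0.4177, 0.1497]
tool_rot: [-0.001, 1.0, 0.002, -0.001]
contact_force: [-0.2, -0.4, -0.1]
gripper_width: 0.304
```

>>> arm_command(
  series=[
    [26,[0,0,-40],0],
    [26,[0,0,-40],0],
    [26,[0,0,-40],0],
  ],
)

```text
t: 31.52
eef_pos: [0.5064, -0.418, 0.1891]
tool_rot: [0.0, 1.0, 0.002, -0.0]
contact_force: [0.2, -0.5, -0.9]
gripper_width: 0.302
```

```bash
python3 - <<'E'
from h import *
im,m,o=snap('wrist','w18'); print(o['t'],o['eef_pos'],o['contact_force'])
cv2.imwrite('pics/w18x.png',cv2.resize(im,(800,600),interpolation=cv2.INTER_CUBIC))
snap('scene','s18');cv2.imwrite('pics/s18x.png',cv2.resize(load('s18')[0][90:310,110:410],None,fx=2.6,fy=2.6,interpolation=cv2.INTER_CUBIC))
snap('top','t18')
E
```

```text
31.525 [ 0.50636477 -0.4179903   0.1890725 ] [ 0.23737514 -0.54045185 -0.89595743]
```

View pics/w18x.png

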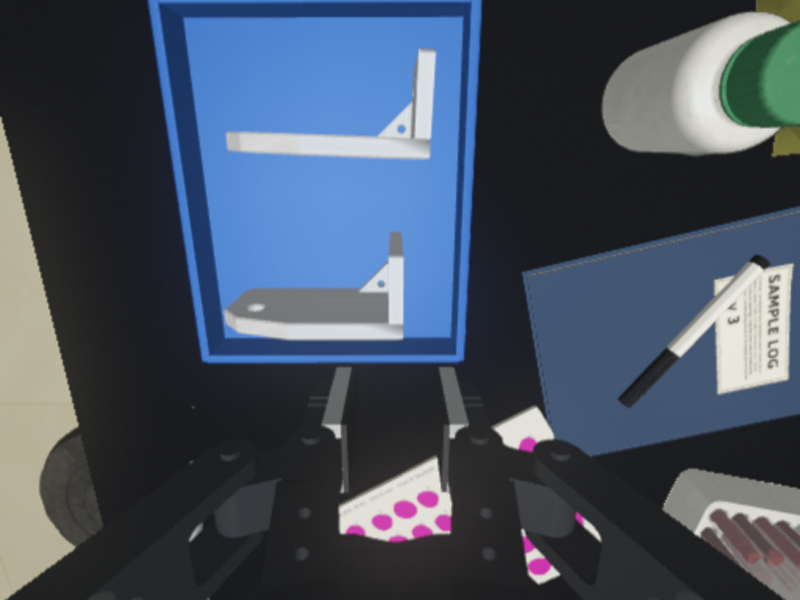

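View pics/s18x.png

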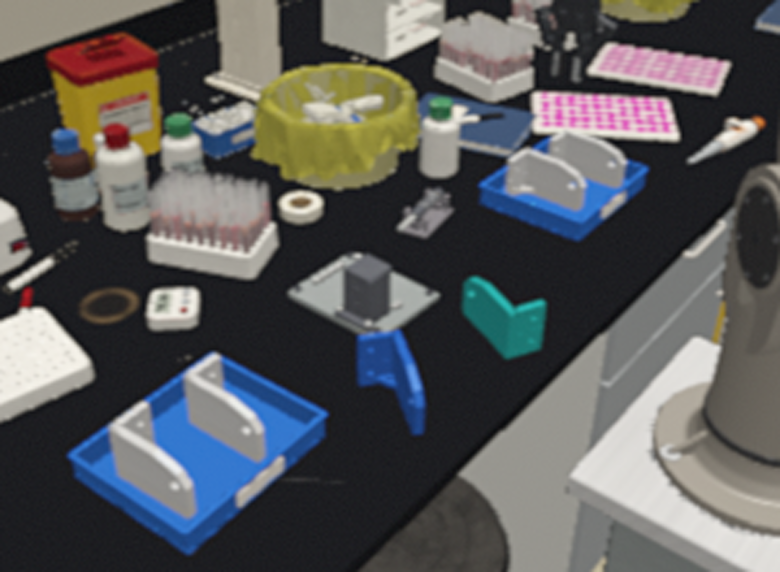

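View pics/t18.png

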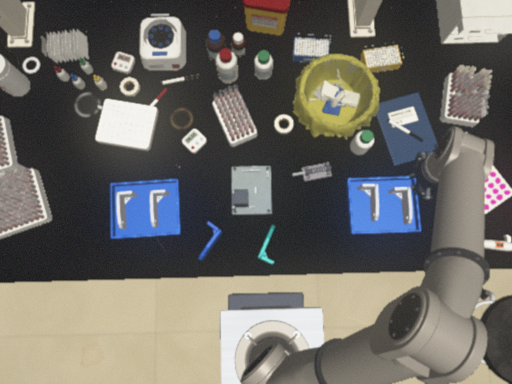

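All four brackets stand upright in their correct bins, the punch is on its rest, and the fixture is empty. The gripper is clear, so I'm handing in.

```bash
python3 - <<'E'
from h import *
print(bot.hand_in(), status.get_obs()['t'])
E
```

```text
the job is handed in; nothing more can be done
the job is handed in; nothing more can be done
```

The job is finished and handed in at about 31.7 s of the 64 s allowed; no verdict came back.

- **Pin:** I pushed the pin with the punch at about 10 N. I stopped when the tool no longer moved and the force rose to 16 N, at about 26 mm depth, so it bottomed in the block. Both brackets then lifted free.
- **Punch:** it is back in the saddles of its rest.
- **Right-hand bracket:** it stands in the bin on the robot's left (+y), which held the right-hand one.
- **Left-hand bracket:** it stands in the bin on the robot's right (-y), which held the left-hand one.

The last wrist, scene and top pictures show:
- All four brackets are upright and about 50 mm or more apart in their bins.
- The fixture is empty.
- The blue and turquoise look-alikes and the bystanders have not visibly moved.

**What disagreed:**
- The fixture plate, punch rest and bins all measured 1–2 % small in the images. The grasp and bore offsets were therefore set from close-up views.
- My attempt to measure the punch's sag from the width of its shank gave inconsistent numbers, so I ignored it. The punch went into the bore without side contact.

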